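# Clamp a two-part ball mould shut with the one-hand clamp

## Task

Get the ball mould ready for casting: stand its two plaster halves upright in the clamp's cradle, cavity faces towards each other, side by side between the two jaws, in the middle of the jaws' width and with their sides flush. Then squeeze the one-hand clamp's trigger again and again, letting it spring right back each time, until the jaws hold the two halves firmly pressed together. Finish with the trigger let go, and do not disturb the other things on the bench.

Things in the scene. Friction and masses are not known exactly. Their poses are not given: they have to be found in the camera images.
- clamp: orange and black one-hand bar clamp on a plywood board 130 x 310 x 12 mm; steel bar level, 25 mm above the bench, along own y. Origin: at bench height, middle of the jaws' width, in the plane of the fixed jaw's rubber face. z up, +y along the bar from the fixed jaw to the handle; the halves stand at negative y. Fixed jaw y 0 to 22 mm, 120 mm high; black body y 22 to 126 mm, 62 mm high
- cradle (a point): middle of the cradle's top, 40 mm above the bench, at clamp x 0, y -50 mm; axes as the clamp's. The cradle is two pale wooden strips, 10 to 42 mm either side of the middle, from y = -135 to -1 mm of the clamp, with the bar in the slot between: the halves stand across both strips and slide along them when the jaw pushes
- fixed_pad: the fixed jaw's rubber face, 50 mm wide (clamp x), from 62 to 118 mm above the bench, looking to the clamp's -y; frame as clamp
- jaw_face (a point): middle of the sliding jaw's rubber face, 90 mm above the bench (pad not compressed). This orange jaw (120 mm high, 26 mm thick) is fast on the bar's far end, at negative clamp y; it faces the fixed jaw and comes towards it. Face 50 mm wide, 62 to 118 mm above the bench; the soft pad gives up to 9 mm, 3.5 N per mm
- jaw (a joint): travel of bar and sliding jaw towards the fixed jaw, m: opening between the jaw faces = 0.100 - value; starts between 0 and 0.010. A ratchet: it only closes and cannot be drawn back; it catches every 1.6 mm. Closing, it pushes the halves together and against the fixed jaw: touching from about 0.032, gripped firmly at about 0.036 or more after letting go
- trigger (a joint): angle of the orange trigger, rad: 0 let out, 0.2 squeezed right in. A full squeeze brings the jaw in 6 to 11 mm; let go, a spring returns it to 0 and the jaw settles back 1 to 3 mm on its teeth. It needs 4 to 6 N unloaded, up to 25 N when gripping. Squeeze with 24 to 40 N, in all 4 to 6 times: the grip is firm once a squeeze brings the jaw no further (harder or more squeezes do no harm)
- trigger_grip (a point): where the TCP is while squeezing, 80 mm from the bar's axis along the pistol handle. Own z: along the handle, away from the bar, leaning 32 degrees from vertical to the clamp's -x; own y: the clamp's y, the line to squeeze along. Fixed back of the handle at y +16 mm; trigger front at y -37 mm let out (-39 at its tip), -16 mm squeezed in, so at first only the trigger is pushed
- grip: the pistol handle: 26 mm wide, trigger 22 mm wide (own x); both end 30 to 35 mm beyond trigger_grip, and the trigger's bare face starts 45 mm before it. Origin on the bar's axis over the clamp's origin; own z along the leaning handle, y along the bar. For most room on both sides come down along the handle with the TCP at y -11 mm of trigger_grip, then shift to it
- lamp: fixed lamp standing with the clamp, same origin and axes as clamp. Flat head over the clamp's handle: x -45 to +155 mm, y 77 to 113 mm, underside 215 mm above the bench, so the trigger cannot be taken straight from above, only leaning along the handle from the clamp's -x side. Post at x 210, y 95 mm, 290 mm tall
- half_a: one of two alike halves of a cream plaster ball mould: block 58 mm wide (own x), 34 mm thick (y), 90 mm tall (z), about 0.25 kg, standing upright on the bench. +y face: half-ball cavity 40 mm across and, at the top edge, half a pouring funnel; -y back: two grey straps. Origin: middle of the underside. Either half may go to either jaw. Grip across the 58 mm: no finger then comes between the halves
- half_b: one of two alike halves of a cream plaster ball mould: block 58 mm wide (own x), 34 mm thick (y), 90 mm tall (z), about 0.25 kg, standing upright on the bench. +y face: half-ball cavity 40 mm across and, at the top edge, half a pouring funnel; -y back: two grey straps. Origin: middle of the underside. Either half may go to either jaw. Grip across the 58 mm: no finger then comes between the halves
- half_a_cavity (a point): middle of the cavity in half_a's +y face, 40 mm above its underside
- half_b_cavity (a point): the same point of half_b
- cup: a reusable coffee cup, grey with a pink lid, 85 mm across, 127 mm tall; origin at its foot
- resin_bottle: a white bottle with a green label and cap, 56 mm across, 150 mm tall; origin at its foot
- pigment_jar: a small red jar, 48 mm across, 55 mm tall; origin at its foot
- powder_jar: a small blue jar with a white lid, 52 mm across, 60 mm tall; origin at its foot
- marker: an orange marker pen, 150 mm long, 16 mm thick, lying on the bench; origin under its middle
- brush: a flat brush with a wooden handle, 190 mm long, lying on the bench; origin under its middle
- screwdriver: a screwdriver with a blue handle, 190 mm long, lying on the bench; origin under its middle
- finished_ball: a finished dark red ball, 60 mm across, fast on a turned wooden foot, 80 mm tall in all; origin under the foot

How it is judged:
By the outcome, as a careful person would: the job done as asked, in the order asked, and still so for the second after the job is handed in, with the robot touching nothing.
It also fails if it takes over 72 s, if anything falls off the work surface, if the arm or the gripper's body presses on something with over 40 N, if the wrist force passes 120 N, or if a joint passes its speed limit or range.

## Robot

A 6-joint arm with a two-finger parallel gripper is mounted at the origin on the work surface. World frame = base frame: x ahead of the robot, y to its left, z up, the work surface at z = 0. Lengths are in mm, angles in degrees, forces in N, time in s.
With the tool pointing down it reaches from about 300 to 850 mm from the base axis. Payload 4.2 kg.
Tool frame: the origin (TCP) lies between the finger pads, 19 mm behind the fingertips; this is the grasp point; z points along the fingers, y is the line along which they close (so a half turn about z gives the same grasp; the last joint's range is limited). The gripper opens to 91 mm and grips with 3 to 60 N. Pads are 32 mm wide; open, the fingers measure 118 mm over their backs; the gripper's body (76 mm by 178 mm) begins 60 mm behind the grasp point.
Start: joints at [-70.417, 18.312, 89.639, -0, 72.044, -1.146], TCP at [203.529, -537.789, 232.776] pointing down, gripper open.
Joint ranges: [-177.97, 177.97], [-48.28, 115.42], [12.27, 149.76], [-77.06, 257.06], [2.81, 150.46], [-146.56, 146.56]. Speed limits (degrees/s): [147.25, 147.25, 180, 180, 180, 180].

## Interface

Orientations are given as [roll, pitch, yaw] about the fixed x, y, z axes, in that order (R = Rz(yaw) Ry(pitch) Rx(roll)).
In Python, from workcell import env gives the robot as it stands.
- The arm moves only by the shell command python3 drive.py FILE [OPENING] [FORCE], which reads ROWS from the file FILE. ROWS is a JSON list of rows, 1 to 8 of them, each an object with the fields xyz (a list: dx, dy, dz in mm), rotvec (a list: a rotation vector rx, ry, rz in degrees); a field left out counts as zero; each row shifts and turns the commanded pose from where the row before left it, along the tool's axes as they then stand; what a row does not reach is not made up. A row lasts 1/10 s, in which the tool goes at most 50 mm and 8.59 degrees, less where a joint would pass 70% of its speed; a pose out of reach is approached as far as the arm can. OPENING is the finger opening in mm, set as the command begins (- or left out keeps the last). The fingers move at their own pace and stop on an object; FORCE is the grip in N (left out, the last holds). Time passes only in rows, so rows that do not move let the fingers close. It prints the time, the measured TCP pose, the force, the opening and the grip force at its end. Input that does not fit is refused with a message, and nothing moves.
- env.state(): the state, without advancing time (a new reading comes with each control period).
- env.grab_frame(name): name is "side" or "top"; returns the picture (420x560x3 uint8, blue, green, red); there is no depth.
- env.camera_model(name): a dict with "fx", "fy", "cx", "cy" (pixels), "D" ([k1, k2, p1, p2, k3] as OpenCV has them; the pictures are not rectified), "T" (4x4, takes a point from camera to world coordinates). Camera axes: x right, y up, looking along -z (the intrinsics and any distortion apply to the point x, -y, -z); pixel columns grow to the right and rows downward; lengths in mm; the calibration is good to about 2 mm. A picture is of the moment at which its call begins. camera_model takes no time and is no camera call.
- env.job_done(): hands the job in; it is judged then, once.
The state is a dict: "time_s": time; "qpos": joint angles; "qvel": joint speeds; "effort": joint torques, N m; "ee_pos": TCP position; "ee_rot": TCP orientation; "force": force on the tool from outside, world axes, zero at the start; "torque": the same for the moment, N m; "gripper_width": finger opening in mm; "gripper_force": force on a finger pad.
Only numpy, scipy, OpenCV 4.12 (cv2) and the standard library are available. Lean on these libraries where they do the work, as an engineer would, in place of code of your own. Each camera call takes 0.05 s, during which the arm holds its last target. There are 200 camera calls.

## Working session

There is one attempt and no reset: what is moved stays moved. The work goes in short steps, Python scripts to look and compute and a shell command to move; the robot and the scene stay as the last step left them, time stands still between calls to the robot, and variables do not carry over. Pictures are saved under pics/ and viewed, at most 10 in all, crops included, and the job is handed in when it is done.

```bash
ls; mkdir -p pics
python3 - <<'E'
from workcell import env
import cv2
for n in("side","top"):
    cv2.imwrite(f"pics/{n}0.png",env.grab_frame(n)); m=env.camera_model(n); print(n,{k:(v if not hasattr(v,'round') or k!='T' else v.round(3).tolist()) for k,v in m.items()})
print(env.state())
E
```

```text
drive.py
pics
workcell.py
side {'fx': 478.8444565174157, 'fy': 478.8444565174157, 'cx': 283.94688824720924, 'cy': 211.6643146165215, 'D': array([-0.08890488,  0.        ,  0.        ,  0.        ,  0.        ]), 'T': [[-0.657, -0.458, 0.599, 1537.297], [0.754, -0.383, 0.534, 876.652], [-0.016, 0.802, 0.597, 1038.479], [0.0, 0.0, 0.0, 1.0]]}
top {'fx': 543.8899731504897, 'fy': 543.8899731504897, 'cx': 283.94714475303164, 'cy': 213.4627102510625, 'D': array([0.06983696, 0.        , 0.        , 0.        , 0.        ]), 'T': [[0.038, 0.975, -0.218, 298.018], [-0.999, 0.038, -0.005, -4.563], [0.003, 0.218, 0.976, 1444.046], [0.0, 0.0, 0.0, 1.0]]}
{'time_s': 0.1, 'qpos': array([-7.04160283e+01,  1.83466618e+01,  8.97008453e+01, -1.20567887e-03,
        7.20429508e+01, -1.14536862e+00]), 'qvel': array([ 0.00791285, -0.05434204, -0.25823056, -0.19169989,  0.038404  ,
       -0.00213623]), 'effort': array([ 3.88536791e-04, -4.13335419e+01, -2.32508719e+01,  7.28093041e-02,
        4.20504820e-02, -6.29132774e-05]), 'ee_pos': array([ 203.37902676, -537.37048591,  232.00783633]), 'ee_rot': array([-1.79909537e+02, -6.62044428e-04,  2.07297124e+01]), 'force': array([ 0.48594709, -0.18149125, -0.24639619]), 'torque': array([0.01066063, 0.00056764, 0.04800262]), 'gripper_force': 0.0, 'gripper_width': 90.92443189001665}
```

View pics/top0.png

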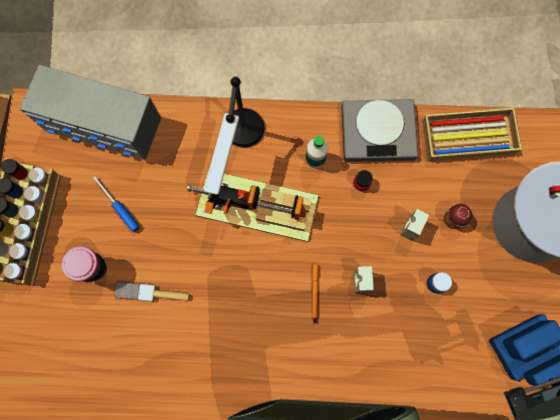

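View pics/side0.png

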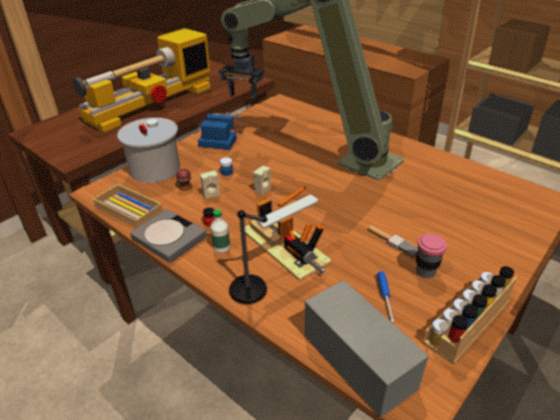

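The top view shows the clamp at about (258,205), with the sliding jaw at (298,206) and the handle to the left. The halves are at (415,224) and (364,280). The side view shows the halves at (210,186) and (262,180), and the clamp at (290,245).

```bash
cat > h.py <<'E'
import numpy as np, cv2
from workcell import env
def cam(n):
    m=env.camera_model(n); K=np.array([[m['fx'],0,m['cx']],[0,m['fy'],m['cy']],[0,0,1]]); return K,np.array(m['D'],float),np.array(m['T'])
def ray(n,px):
    K,D,T=cam(n); u=cv2.undistortPoints(np.array(px,float).reshape(-1,1,2),K,D).reshape(-1,2)
    d=np.c_[u[:,0],-u[:,1],-np.ones(len(u))]@T[:3,:3].T; return T[:3,3],d/np.linalg.norm(d,axis=1)[:,None]
def onz(n,px,z):
    o,d=ray(n,px); return o+d*((z-o[2])/d[:,2])[:,None]
def tri(pt,ps):
    A=np.zeros((3,3));b=np.zeros(3);L=[]
    for n,p in(("top",pt),("side",ps)):
        o,d=ray(n,[p]);P=np.eye(3)-np.outer(d[0],d[0]);A+=P;b+=P@o;L.append((P,o))
    x=np.linalg.solve(A,b);return x,[round(float(np.linalg.norm(P@(x-o))),1) for P,o in L]
def proj(n,X):
    K,D,T=cam(n);c=(np.array(X,float).reshape(-1,3)-T[:3,3])@T[:3,:3]
    return cv2.projectPoints(c*[1,-1,-1],np.zeros(3),np.zeros(3),K,D)[0].reshape(-1,2)
def crop(n,x0,y0,w,h,s,f,img=None):
    i=env.grab_frame(n) if img is None else img
    c=cv2.resize(i[y0:y0+h,x0:x0+w],None,fx=s,fy=s,interpolation=cv2.INTER_CUBIC)
    for k in range(0,w,10):cv2.putText(c,str(x0+k),(k*s,8),0,.3,(255,255,255),1);cv2.line(c,(k*s,10),(k*s,14),(255,255,255),1)
    for k in range(0,h,10):cv2.putText(c,str(y0+k),(0,k*s+3),0,.3,(255,255,255),1)
    cv2.imwrite(f,c)
E
python3 - <<'E'
from h import *
t=cv2.imread("pics/top0.png");s=cv2.imread("pics/side0.png")
crop("top",185,165,140,85,5,"pics/a.png",t)
a=cv2.resize(t[200:300,345:435],None,fx=4.4,fy=4.4,interpolation=2)
crop("top",345,200,90,100,4,"pics/b1.png",t);crop("side",195,158,85,50,4,"pics/b2.png",s)
b1=cv2.imread("pics/b1.png");b2=cv2.imread("pics/b2.png")
o=np.zeros((400,705,3),np.uint8);o[:,:360]=b1;o[:200,362:702]=b2;cv2.imwrite("pics/b.png",o)
crop("side",235,190,100,85,7,"pics/c.png",s)
E
```

```text
(no output)
```

View pics/a.png

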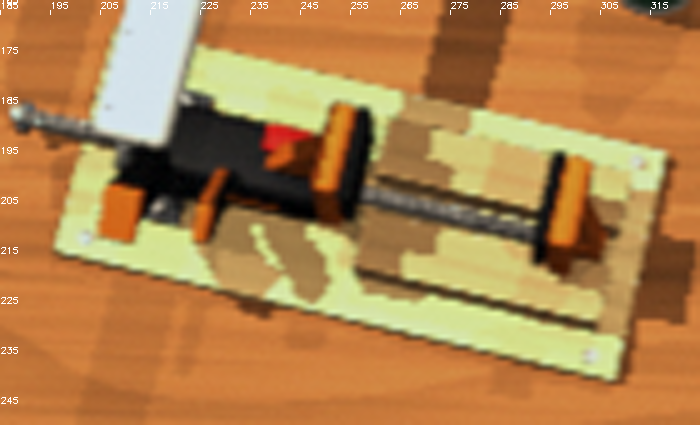

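View pics/b.png

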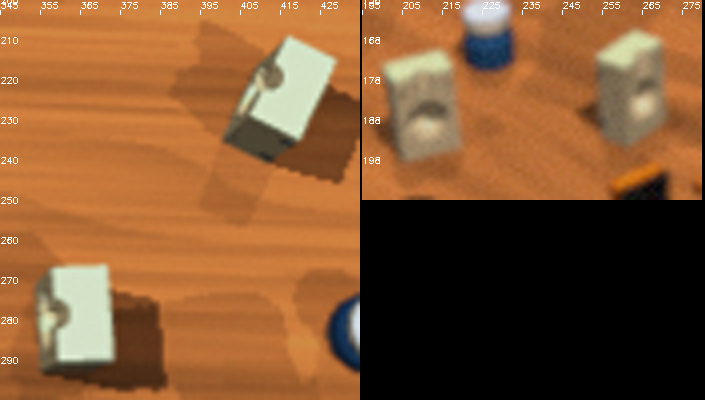

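View pics/c.png

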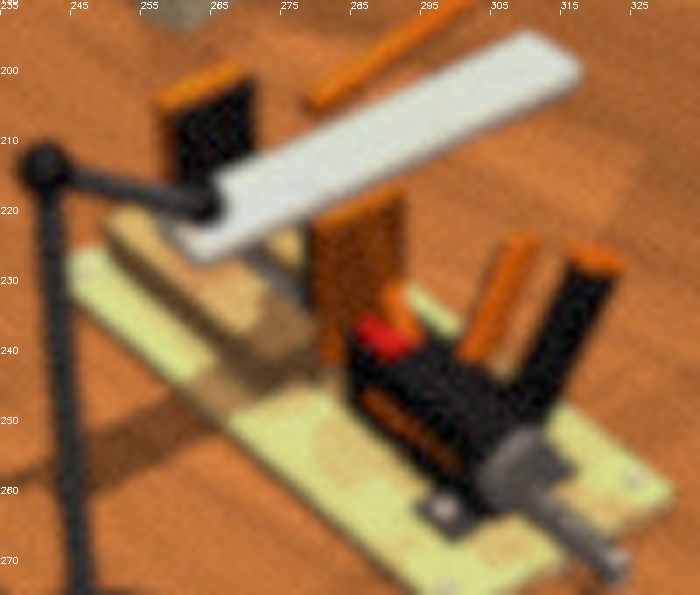

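Crop a shows the board corners at about (318.4,195.4), (308.6,241.2) and (196,215). The fixed jaw's top is at (252,197), the sliding jaw's at (299,205), the trigger at (226,206) and the handle end at (209,207). Crop b shows both cavities facing left and up (world +y). Crop c shows the trigger tip at (308,224), the handle end at (321,226) and the sliding jaw's face at (259–271,201–206). Next I'll measure these points subpixel.

Run:
```python
from h import *
t=cv2.imread("pics/top0.png");s=cv2.imread("pics/side0.png")
def comps(img,lo,hi,box,amin,tag):
    x0,y0,x1,y1=box;u=4
    c=cv2.resize(img[y0:y1,x0:x1],None,fx=u,fy=u,interpolation=cv2.INTER_CUBIC)
    m=cv2.inRange(cv2.cvtColor(c,cv2.COLOR_BGR2HSV),lo,hi);m=cv2.morphologyEx(m,cv2.MORPH_OPEN,np.ones((3,3)))
    cs,_=cv2.findContours(m,cv2.RETR_EXTERNAL,cv2.CHAIN_APPROX_NONE)
    R=[]
    for k in cs:
        if cv2.contourArea(k)<amin*u*u: continue
        b=cv2.boxPoints(cv2.minAreaRect(k));f=lambda p:(p+.5)/u-.5+[x0,y0]
        M=cv2.moments(k);cen=f(np.array([M['m10']/M['m00'],M['m01']/M['m00']]))
        ap=f(cv2.approxPolyDP(k,.035*cv2.arcLength(k,True),True).reshape(-1,2))
        print(tag,'A',cv2.contourArea(k)/16,'c',cen.round(1),'box',f(b).round(1).tolist(),'poly',ap.round(1).tolist());R.append((cen,f(b),ap))
    return R
comps(t,(5,180,170),(18,255,255),(190,175,325,225),6,'Torange')
comps(s,(5,180,130),(18,255,255),(240,190,335,245),6,'Sorange')
comps(t,(25,10,190),(90,120,255),(345,200,435,300),30,'Tcream')
comps(s,(20,10,160),(90,120,255),(195,158,280,210),10,'Scream')
comps(t,(22,60,180),(40,200,255),(190,165,325,250),30,'Tboard')
```

```text
Torange A 14.46875 c [320.5 209.6] box [[317.1, 207.9], [324.4, 207.9], [324.4, 212.4], [317.1, 212.4]] poly [[324.4, 207.9], [319.1, 209.4], [317.1, 208.4], [317.1, 210.9], [319.4, 210.4], [319.1, 211.9], [320.6, 212.4], [320.4, 210.6], [322.6, 210.4], [322.6, 208.6], [324.4, 209.4]]
Torange A 15.5625 c [224.7 208.7] box [[222.6, 212.2], [223.9, 205.0], [226.7, 205.5], [225.4, 212.7]] poly [[225.9, 205.4], [223.6, 206.4], [223.6, 212.4], [225.1, 212.1], [226.4, 207.4]]
Torange A 64.5 c [208.4 207.2] box [[204.2, 211.9], [205.7, 201.5], [212.6, 202.4], [211.2, 212.9]] poly [[206.4, 201.9], [204.6, 210.9], [210.6, 212.6], [212.4, 203.1]]
Torange A 162.53125 c [201.4 216.7] box [[182.8, 215.0], [195.3, 198.4], [229.5, 224.2], [217.0, 240.8]] poly [[190.6, 204.6], [190.9, 221.1], [229.4, 224.4], [196.1, 216.9], [197.9, 200.4]]
Torange A 75.3125 c [298.6 204.8] box [[294.0, 212.8], [298.2, 195.6], [303.1, 196.9], [298.9, 214.1]] poly [[300.1, 196.1], [297.1, 199.9], [296.1, 213.4], [299.1, 212.6], [302.4, 199.9]]
Torange A 20.1875 c [194.1 197.2] box [[188.6, 197.6], [198.3, 193.1], [200
[... 8566 characters left out ...]
poly [[237.4, 223.1], [308.9, 234.1], [258.1, 223.4], [247.9, 209.9], [249.6, 222.9]]
Tboard A 309.71875 c [209.4 210.5] box [[195.0, 214.5], [200.0, 193.0], [233.5, 200.7], [228.5, 222.3]] poly [[201.1, 193.9], [195.6, 213.9], [228.6, 221.9], [222.4, 210.6], [205.4, 213.4], [207.1, 195.1]]
Tboard A 380.75 c [293.5 195.3] box [[270.2, 202.9], [271.1, 186.1], [317.8, 188.5], [316.9, 205.3]] poly [[270.9, 191.1], [280.4, 203.4], [284.1, 193.4], [309.4, 204.9], [317.4, 195.9], [282.1, 186.6]]
Tboard A 384.84375 c [241.4 182.6] box [[220.9, 184.9], [223.5, 173.3], [266.1, 182.8], [263.5, 194.5]] poly [[221.9, 180.6], [247.1, 190.6], [257.9, 185.4], [260.4, 193.1], [265.4, 186.1], [225.6, 173.9]]
```

Run:
```python
from h import *
f=lambda a:np.round(a,1).tolist()
t=cv2.imread("pics/top0.png");s=cv2.imread("pics/side0.png")
for n,b in(("B",[(357.8,266.7),(371,265.8),(372.7,289),(359.4,289.9)]),("A",[(416.5,208.7),(428.7,214.5),(419.3,234.2),(407,228.3)])):
    P=onz("top",b,90)[:,:2]; e=[np.linalg.norm(P[i]-P[i-1]) for i in range(4)]
    d=(P[0]-P[1])+(P[3]-P[2]); l=(P[0]-P[3])+(P[1]-P[2])
    print(n,'cen',f(P.mean(0)),'edges',f(np.array(e)),'cav dir',np.degrees(np.arctan2(d[1],d[0])).round(1),'long-90',np.degrees(np.arctan2(l[1],l[0])).round(1)+90)
# heights
print('B tri',[ (f(x),r) for x,r in (tri((357.8,266.7),(268.6,168.4)),tri((359.4,289.9),(262.1,165.6)),tri((371,265.8),(260.9,174.6)),tri((372.7,289),(253.9,172.6)))])
print('A tri',[ (f(x),r) for x,r in (tri((416.5,208.7),(204.6,178.9)),tri((407,228.3),(216.6,173.6)),tri((419.3,234.2),(211.9,170.6)),tri((428.7,214.5),(200.1,175.4)))])
bc=onz("top",[(196,215),(308.6,241.2),(318.4,195.4)],12);print('board',f(bc),[np.linalg.norm(bc[0]-bc[1]),np.linalg.norm(bc[2]-bc[1])])
d=bc[0]-bc[1];yaw=np.arctan2(d[1],d[0])-np.pi/2;e=bc[2]-bc[1];print('yaw long',np.degrees(yaw),'short',np.degrees(np.arctan2(e[1],e[0])))
ex=np.array([np.cos(yaw),np.sin(yaw)]);ey=np.array([-ex[1],ex[0]])
# lamp mask
hsv=cv2.cvtColor(t,cv2.COLOR_BGR2HSV);m=cv2.inRange(hsv,(0,0,190),(180,45,255));m[:110]=0;m[200:]=0;m[:,:195]=0;m[:,245:]=0
k=max(cv2.findContours(m,0,1)[0],key=cv2.contourArea);lb=cv2.boxPoints(cv2.minAreaRect(k));print('lampbox',f(lb))
o=bc.mean(0)*0
def loc(p):return f(np.c_[p[:,:2]@ex,p[:,:2]@ey])
print('board cl',loc(bc));print('lamp cl z225',loc(onz("top",lb,225)))
print('fixed strip cl',loc(onz("top",[(247.5,202),(251.4,185.2),(255.4,186.1),(251.4,203)],120)))
print('fixed pad edge z62',loc(onz("top",[(259.4,187.4),(256.4,209.4)],62)),'118',loc(onz("top",[(259.4,187.4),(256.4,209.4)],118)))
print('slide strip cl',loc(onz("top",[(294,212.8),(298.2,195.6),(303.1,196.9),(298.9,214.1)],120)))
print('slide pad edge z90',loc(onz("top",[(295.2,195.5),(292,211.6)],90)))
h=[tri((208.4,207.2),(320.5,226.5)),tri((226.5,201.5),(309,224.5))]
print('handle end',[(f(x),r,loc(x[None])) for x,r in h])
print('strip bright z40',loc(onz("top",[(305.1,226.1),(264.9,215.9)],40)))
```

```text
B cen [444.7, -204.6] edges [57.3, 33.0, 57.4, 32.9] cav dir 96.2 long-90 94.3
A cen [592.9, -336.9] edges [57.4, 33.5, 57.3, 33.6] cav dir 65.5 long-90 64.7
B tri [([459.7, -171.7, 122.5], [12.4, 12.4]), ([423.5, -201.4, 101.0], [15.8, 15.8]), ([467.0, -208.2, 85.1], [14.2, 14.2]), ([430.8, -240.7, 57.6], [15.6, 15.6])]
A tri [([623.2, -330.9, 91.2], [3.3, 3.3]), ([574.2, -309.7, 97.1], [2.6, 2.6]), ([563.7, -344.1, 90.7], [5.5, 5.5]), ([612.4, -365.0, 86.5], [0.3, 0.3])]
board [[604.2, 239.7, 12.0], [544.5, -65.1, 12.0], [671.6, -88.2, 12.0]] [np.float64(310.62689519490505), np.float64(129.15183161129409)]
yaw long -11.091040165133826 short -10.275577364538309
lampbox [[203.0, 190.1999969482422], [224.0, 112.4000015258789], [237.6999969482422, 116.0999984741211], [216.6999969482422, 193.89999389648438]]
board cl [[546.8, 351.5], [546.8, 40.8], [676.0, 42.7]]
lamp cl z225 [[569.6, 306.9], [766.5, 308.0], [765.0, 274.0], [568.4, 273.9]]
fixed strip cl [[589.5, 212.6], [634.1, 213.7], [634.1, 203.3], [589.3, 202.5]]
fixed pad edge z62 [[648.1, 198.8], [588.6, 192.2]] 118 [[633.7, 192.9], [576.6, 186.5]]
slide strip cl [[589.4, 93.0], [634.9, 92.7], [634.5, 80.0], [588.9, 80.3]]
slide pad edge z90 [[641.2, 101.2], [597.9, 99.6]]
handle end [([602.1, 192.1, 120.3], [0.2, 0.2], [[553.9, 304.3]]), ([616.4, 152.1, 117.1], [5.0, 5.0], [[575.6, 267.9]])]
strip bright z40 [[579.0, 58.9], [581.4, 168.3]]
```

```bash
cat >> h.py <<'E'
from scipy.spatial.transform import Rotation as Ro
YAW=-11.0;C0=np.array([611.9,195.7])
ex=np.array([np.cos(np.radians(YAW)),np.sin(np.radians(YAW))]);ey=np.array([-ex[1],ex[0]])
ORG=C0[0]*ex+C0[1]*ey   # (measured with yaw -11.09; shared rotation)
def cl(x,y,z):return np.r_[ORG+x*ex+y*ey,z]
def rot(rpy):return Ro.from_euler('xyz',rpy,degrees=True)
def go(p,rpy,note=''):
    s=env.state();R=rot(s['ee_rot']);G=rot(rpy)
    print(note,'now',s['ee_pos'].round(1),s['ee_rot'].round(1),'J6',s['qpos'][5].round(0),'| d(tool now)',R.inv().apply(p-s['ee_pos']).round(1),'rv',(R.inv()*G).as_rotvec(degrees=True).round(1),'| d(tool goal)',G.inv().apply(p-s['ee_pos']).round(1))
E
python3 - <<'E'
from h import *
yaw=np.radians(-11.091);a=np.array([np.cos(yaw),np.sin(yaw)]);b=np.array([-a[1],a[0]])
O=611.9*a+195.6*b;print('ORG',O)
def loc(p):return np.c_[(p[:,:2]-O)@a,(p[:,:2]-O)@b].round(1).tolist()
print('cap z120',loc(onz("top",[(204.2,211.9),(205.7,201.5),(212.6,202.4),(211.2,212.9)],120)))
print('trig z118',loc(onz("top",[(222.6,212.2),(226.7,205.5),(225.4,212.7),(229.5,199.5)],116)))
print('B',[(x.round(1).tolist(),r) for x,r in (tri((357.8,266.7),(260.9,174.6)),tri((371,265.8),(253.9,172.6)),tri((372.7,289),(262.1,165.6)),tri((359.4,289.9),(268.6,168.4)))])
s=cv2.imread("pics/side0.png")
open('h.py','a').write(f"ORG=np.array([{O[0]:.1f},{O[1]:.1f}])\n")
E
python3 -c "
from h import *
go(np.array([444.7,-204.6,160]),[180,0,95])"
```

```text
ORG [638.09862452  74.23688697]
cap z120 [[-71.9, 115.6], [-45.2, 118.9], [-43.5, 101.6], [-70.3, 98.1]]
trig z118 [[-61.3, 71.6], [-42.3, 66.0], [-60.9, 64.5], [-25.6, 63.0]]
B [([470.9, -185.4, 93.1], [0.4, 0.4]), ([474.6, -218.3, 90.6], [0.6, 0.6]), ([419.1, -224.5, 92.2], [2.2, 2.2]), ([416.1, -192.7, 90.6], [2.9, 2.9])]
 now [ 203.4 -537.4  232. ] [-179.9   -0.    20.7] J6 -1.0 | d(tool now) [ 343.5 -225.7   72.4] rv [ -0.1  -0.1 -74.3] | d(tool goal) [310.5 269.4  72. ]
```

```bash
echo '[{"xyz": [0,0,9],"rotvec": [0,0,-8.3]},{"xyz": [0,0,9],"rotvec": [0,0,-8.3]},{"xyz": [0,0,9],"rotvec": [0,0,-8.3]},{"xyz": [0,0,9],"rotvec": [0,0,-8.3]},{"xyz": [0,0,9],"rotvec": [0,0,-8.3]},{"xyz": [0,0,9],"rotvec": [0,0,-8.3]},{"xyz": [0,0,9],"rotvec": [0,0,-8.3]},{"xyz": [0,0,9],"rotvec": [0,0,-8.3]}]' > path.dat && python3 drive.py path.dat 90; echo '[{"rotvec": [0,0,-7.9]},{"xyz": [35,30,0]},{"xyz": [35,30,0]},{"xyz": [35,30,0]},{"xyz": [35,30,0]},{"xyz": [35,30,0]},{"xyz": [35,30,0]},{"xyz": [35,30,0]}]' > path.dat && python3 drive.py path.dat; echo '[{"xyz": [32,29,0]},{"xyz": [32,29,0]},{}]' > path.dat && python3 drive.py path.dat
python3 -c "
from h import *
go(np.array([444.7,-204.6,58]),[180,0,95])"
```

```text
time_s: 0.9
ee_pos: [203.4, -537.5, 159.9]
ee_rot: [-180.0, -0.1, 87.5]
force: [0.1, -0.4, 0.5]
gripper_width: 90.0
gripper_force: 0.0
time_s: 1.7
ee_pos: [391.8, -273.6, 160.6]
ee_rot: [-180.0, -0.0, 95.0]
force: [1.4, -0.6, -0.3]
gripper_width: 89.6
gripper_force: 0.0
time_s: 2.0
ee_pos: [445.7, -203.0, 160.6]
ee_rot: [179.9, -0.1, 95.3]
force: [-0.2, -0.4, 0.2]
gripper_width: 90.0
gripper_force: 0.0
 now [ 445.7 -203.   160.6] [ 1.799e+02 -1.000e-01  9.530e+01] J6 -31.0 | d(tool now) [ -1.7  -1.2 102.6] rv [ 0.1 -0.1  0.3] | d(tool goal) [ -1.5  -1.1 102.6]
```

```bash
echo '[{"xyz": [-1.6,-1.2,35]},{"xyz": [0,0,35]},{"xyz": [0,0,32.5]},{}]' > path.dat && python3 drive.py path.dat; echo '[{},{},{},{},{},{}]' > path.dat && python3 drive.py path.dat 0 25; echo '[{"xyz": [0,0,-6]},{"rotvec": [0,0,-8.2]},{"rotvec": [0,0,-8.2]},{"rotvec": [0,0,-8.2]},{"rotvec": [0,0,-8.2]},{"rotvec": [0,0,-8.2]},{"rotvec": [0,0,-8.2]},{"rotvec": [0,0,-8.2]}]' > path.dat && python3 drive.py path.dat; echo '[{"rotvec": [0,0,-8.2]},{"rotvec": [0,0,-8.2]},{"rotvec": [0,0,-8.2]},{"xyz": [0,0,2]},{"xyz": [0,0,2]},{"xyz": [0,0,1.2]},{}]' > path.dat && python3 drive.py path.dat
```

```text
time_s: 2.4
ee_pos: [438.8, -207.2, 54.7]
ee_rot: [-179.5, -0.3, 95.0]
force: [-0.1, 0.9, 0.3]
gripper_width: 90.1
gripper_force: 0.0
time_s: 3.0
ee_pos: [443.5, -208.7, 59.5]
ee_rot: [179.8, 0.1, 95.0]
force: [0.7, 0.3, 7.0]
gripper_width: 58.2
gripper_force: 25.0
time_s: 3.8
ee_pos: [441.7, -207.9, 64.1]
ee_rot: [-180.0, -0.1, 152.8]
force: [0.0, 0.3, -2.3]
gripper_width: 58.0
gripper_force: 25.0
time_s: 4.5
ee_pos: [442.0, -208.0, 59.5]
ee_rot: [180.0, -0.0, 176.9]
force: [-1.7, 1.2, 4.5]
gripper_width: 57.7
gripper_force: 25.0
```

```bash
echo '[{},{},{},{}]' > path.dat && python3 drive.py path.dat 90; echo '[{"rotvec": [0,0,8.5]},{"rotvec": [0,0,8.5]},{"rotvec": [0,0,8.5]},{"rotvec": [0,0,8.5]},{"rotvec": [0,0,8.5]},{"rotvec": [0,0,8.5]},{"rotvec": [0,0,8.5]}]' > path.dat && python3 drive.py path.dat; echo '[{"rotvec": [0,0,8.5]},{"rotvec": [0,0,8.5]},{"rotvec": [0,0,8.5]},{"rotvec": [0,0,8.5]},{"rotvec": [0,0,8.5]},{"rotvec": [0,0,8.5]},{"rotvec": [0,0,8.5]}]' > path.dat && python3 drive.py path.dat; echo '[{"rotvec": [0,0,8.5]},{"rotvec": [0,0,8.5]},{"rotvec": [0,0,8.5]},{"rotvec": [0,0,8.5]},{"rotvec": [0,0,8.5]},{"rotvec": [0,0,8.5]},{"rotvec": [0,0,8.5]},{"rotvec": [0,0,1.5]}]' > path.dat && python3 drive.py path.dat
python3 - <<'E'
from h import *
crop("top",330,240,80,70,6,"pics/d.png")
print(env.state()['ee_rot'],env.state()['qpos'][5])
E
```

```text
time_s: 4.9
ee_pos: [442.4, -208.2, 59.0]
ee_rot: [-180.0, 0.0, 177.0]
force: [0.1, -0.8, -0.3]
gripper_width: 87.4
gripper_force: 0.0
time_s: 5.6
ee_pos: [442.4, -208.2, 59.0]
ee_rot: [-180.0, 0.0, 117.2]
force: [0.3, -0.5, -0.5]
gripper_width: 89.9
gripper_force: 0.0
time_s: 6.3
ee_pos: [442.4, -208.2, 59.0]
ee_rot: [-180.0, 0.0, 57.7]
force: [0.0, -0.8, 0.2]
gripper_width: 90.3
gripper_force: 0.0
time_s: 7.1
ee_pos: [442.4, -208.2, 59.0]
ee_rot: [180.0, -0.0, -3.0]
force: [-0.3, -0.2, -0.2]
gripper_width: 90.1
gripper_force: 0.0
[ 1.79994358e+02 -1.21688272e-03 -2.95604798e+00] 66.41166465753528
```

View pics/d.png

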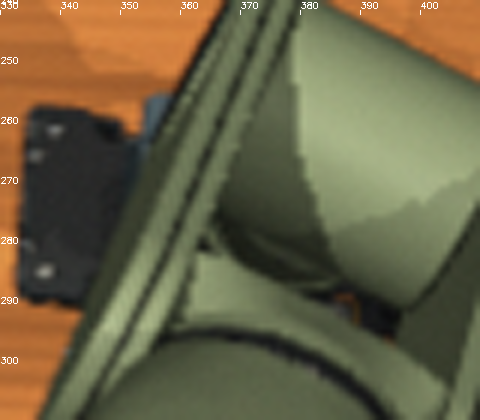

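```bash
echo '[{},{},{},{},{},{}]' > path.dat && python3 drive.py path.dat 0 25; echo '[{"xyz": [0,0,-30]},{"xyz": [0,0,-35],"rotvec": [0,0,-8.2]},{"xyz": [0,0,-35],"rotvec": [0,0,-8.2]},{"xyz": [0,0,-30],"rotvec": [0,0,-8.2]},{"xyz": [0,0,-20],"rotvec": [0,0,-8.2]},{"rotvec": [0,0,-8.2]},{"rotvec": [0,0,-8.2]},{"rotvec": [0,0,-8.2]}]' > path.dat && python3 drive.py path.dat; echo '[{"rotvec": [0,0,-8.2]},{"rotvec": [0,0,-8.2]},{"rotvec": [0,0,-8.2]},{}]' > path.dat && python3 drive.py path.dat
python3 -c "
from h import *
go(cl(0,-18,205),[180,0,79])"
```

```text
time_s: 7.75
ee_pos: [442.3, -208.2, 59.0]
ee_rot: [180.0, 0.0, -3.0]
force: [0.0, 0.3, 0.1]
gripper_width: 57.8
gripper_force: 25.0
time_s: 8.55
ee_pos: [441.9, -208.0, 208.8]
ee_rot: [-180.0, 0.0, 54.8]
force: [-0.1, 0.5, -1.7]
gripper_width: 58.2
gripper_force: 25.0
time_s: 8.95
ee_pos: [441.9, -208.0, 208.5]
ee_rot: [-179.9, -0.0, 79.0]
force: [-0.4, 0.2, -1.5]
gripper_width: 57.5
gripper_force: 25.0
 now [ 441.9 -208.   208.5] [-179.9   -0.    79. ] J6 -16.0 | d(tool now) [296.4 138.8   3.4] rv [-0.1 -0.   0. ] | d(tool goal) [296.4 138.7   3.5]
```

```bash
echo '[{"xyz": [37,17.3,0]},{"xyz": [37,17.3,0]},{"xyz": [37,17.3,0]},{"xyz": [37,17.3,0]},{"xyz": [37,17.3,0]},{"xyz": [37,17.3,0]},{"xyz": [37,17.3,0]},{"xyz": [37,17.3,0]}]' > path.dat && python3 drive.py path.dat; echo '[{},{},{}]' > path.dat && python3 drive.py path.dat
python3 - <<'E'
from h import *
go(cl(0,-18,99.5),[180,0,79])
t=env.grab_frame("top");s=env.grab_frame("side")
cv2.imwrite("pics/t1.png",t);cv2.imwrite("pics/s1.png",s)
crop("top",200,160,120,85,5,"pics/e1.png",t);crop("side",240,150,80,85,5,"pics/e2.png",s)
a=cv2.imread("pics/e1.png");b=cv2.imread("pics/e2.png");o=np.zeros((425,800,3),np.uint8);o[:,:400]=a[:,120:520];o[:,400:]=b;cv2.imwrite("pics/e.png",o)
E
```

```text
time_s: 9.75
ee_pos: [635.1, 57.6, 208.5]
ee_rot: [-179.9, 0.0, 78.8]
force: [0.5, -0.4, -1.9]
gripper_width: 57.9
gripper_force: 25.0
time_s: 10.05
ee_pos: [633.8, 55.3, 208.6]
ee_rot: [-179.9, 0.1, 78.9]
force: [-0.7, -0.7, -2.3]
gripper_width: 58.1
gripper_force: 25.0
 now [633.8  55.3 208.6] [-1.799e+02  1.000e-01  7.890e+01] J6 15.0 | d(tool now) [  1.5   0.8 109.1] rv [-0.1  0.1 -0.1] | d(tool goal) [  1.4   0.6 109.1]
```

View pics/e.png

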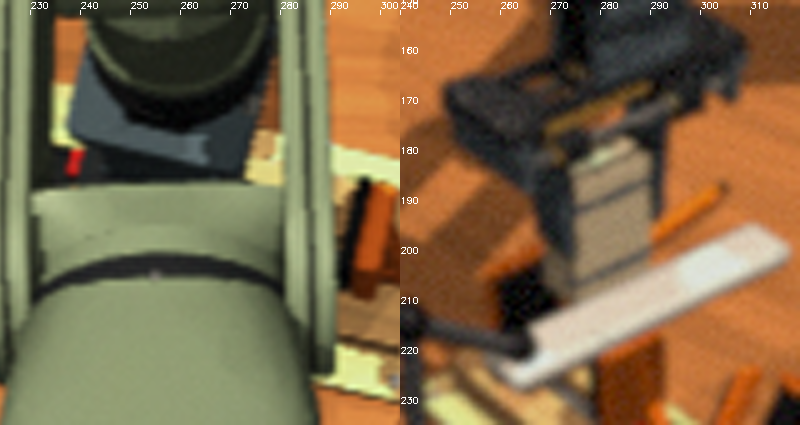

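The picture shows the half held upright with its strapped back towards +y (the fixed jaw). The top corners of its back are at about side (274.8,184.4) and (290,180).

```bash
python3 - <<'E'
from h import *
P=onz("side",[(274.8,184.4),(290,180)],239.6);d=P[:,:2]-ORG;print(np.c_[d@ex,d@ey].round(1))
E
echo '[{"xyz": [1.4,0.7,30]},{"xyz": [0,0,30]},{"xyz": [0,0,25]},{"xyz": [0,0,12]},{"xyz": [0,0,6]},{},{}]' > path.dat && python3 drive.py path.dat
python3 -c "
from h import *
go(cl(0,-18,99.5),[180,0,79])"
```

```text
[[ 15.9 -21.4]
 [-35.  -11.4]]
time_s: 10.85
ee_pos: [636.4, 57.2, 107.5]
ee_rot: [179.9, -0.0, 79.0]
force: [0.0, -0.3, -2.0]
gripper_width: 57.6
gripper_force: 25.0
 now [636.4  57.2 107.5] [179.9  -0.   79. ] J6 15.0 | d(tool now) [-1.  -1.6  7.9] rv [ 0.1 -0.   0. ] | d(tool goal) [-0.9 -1.6  8. ]
```

```bash
echo '[{"xyz": [-0.5,-1.6,4]},{"xyz": [0,0,3]},{"xyz": [0,0,1]},{},{}]' > path.dat && python3 drive.py path.dat; echo '[{},{},{},{}]' > path.dat && python3 drive.py path.dat 76; echo '[{"xyz": [0,0,-40]},{"xyz": [0,0,-45]},{"xyz": [0,0,-45]}]' > path.dat && python3 drive.py path.dat 90
python3 -c "
from h import *
go(np.array([592.9,-336.9,200]),[180,0,65])"
```

```text
time_s: 11.35
ee_pos: [634.0, 57.2, 99.0]
ee_rot: [180.0, -0.0, 79.0]
force: [-1.9, -0.7, 6.2]
gripper_width: 57.7
gripper_force: 25.0
time_s: 11.75
ee_pos: [633.8, 57.1, 97.8]
ee_rot: [-180.0, 0.0, 79.0]
force: [-0.5, 0.2, -0.7]
gripper_width: 76.0
gripper_force: 0.0
time_s: 12.05
ee_pos: [633.5, 57.1, 229.0]
ee_rot: [-179.9, 0.0, 79.0]
force: [0.5, 0.0, 1.0]
gripper_width: 89.7
gripper_force: 0.0
 now [633.5  57.1 229. ] [-179.9    0.    79. ] J6 15.0 | d(tool now) [-394.5   35.1   29.1] rv [-0.1  0.  14. ] | d(tool goal) [-374.3  129.7   29. ]
```

```bash
echo '[{"xyz": [-44,4,0]},{"xyz": [-44,4,0]},{"xyz": [-44,4,0]},{"xyz": [-44,4,0]},{"xyz": [-44,4,0]},{"xyz": [-44,4,0]},{"xyz": [-44,4,0]},{"xyz": [-44,4,0]}]' > path.dat && python3 drive.py path.dat; echo '[{"xyz": [-42,3.5,20]},{"xyz": [0,0,10],"rotvec": [0,0,7]},{"rotvec": [0,0,7]},{},{}]' > path.dat && python3 drive.py path.dat
python3 - <<'E'
from h import *
go(np.array([592.9,-336.9,59]),[180,0,65])
t=env.grab_frame("top");cv2.imwrite("pics/t2.png",t);s=env.grab_frame("side");cv2.imwrite("pics/s2.png",s)
crop("top",235,170,80,60,5,"pics/e1.png",t);crop("side",250,180,80,60,5,"pics/e2.png",s)
a=cv2.imread("pics/e1.png");b=cv2.imread("pics/e2.png");cv2.imwrite("pics/f.png",np.hstack([a,b]))
E
```

```text
time_s: 12.85
ee_pos: [597.9, -296.3, 228.0]
ee_rot: [180.0, -0.0, 79.0]
force: [0.4, 0.4, -0.4]
gripper_width: 89.5
gripper_force: 0.0
time_s: 13.35
ee_pos: [593.8, -336.4, 198.2]
ee_rot: [180.0, 0.0, 65.2]
force: [0.1, 0.1, -0.3]
gripper_width: 90.4
gripper_force: 0.0
 now [ 593.8 -336.4  198.2] [180.    0.   65.2] J6 -6.0 | d(tool now) [ -0.8  -0.7 139.2] rv [0.  0.  0.2] | d(tool goal) [ -0.8  -0.7 139.2]
```

View pics/f.png

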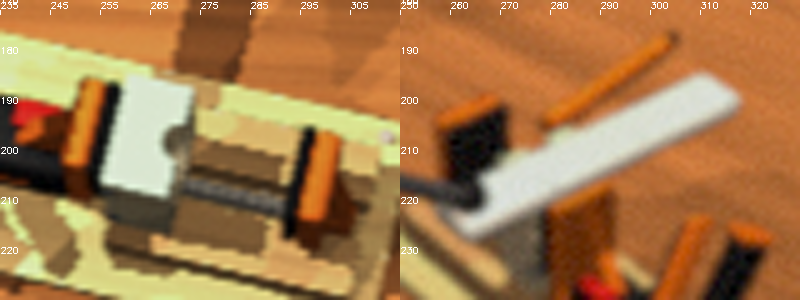

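B stands by the fixed jaw with its cavity towards the sliding jaw: top corners at about (260,184.5), (274,187), (269.5,209) and (255.5,207). Next I'll measure it and grasp A.

```bash
python3 - <<'E'
from h import *
t=cv2.imread("pics/t2.png");x0,y0=250,178;u=4
c=cv2.resize(t[y0:215,x0:282],None,fx=u,fy=u,interpolation=cv2.INTER_CUBIC)
m=cv2.inRange(cv2.cvtColor(c,cv2.COLOR_BGR2HSV),(25,0,190),(95,60,255))
k=max(cv2.findContours(m,0,1)[0],key=cv2.contourArea);b=(cv2.boxPoints(cv2.minAreaRect(k))+.5)/u-.5+[x0,y0];print(b.round(1).tolist())
P=onz("top",b,130);d=P[:,:2]-ORG;L=np.c_[d@ex,d@ey];print(L.round(1).tolist(),L.mean(0).round(1))
E
echo '[{"xyz": [-0.8,-0.7,40]},{"xyz": [0,0,40]},{"xyz": [0,0,35]},{"xyz": [0,0,17]},{"xyz": [0,0,7]},{},{},{}]' > path.dat && python3 drive.py path.dat
python3 -c "
from h import *
go(np.array([592.9,-336.9,59]),[180,0,65])"
```

```text
[[254.5, 205.8], [259.9, 183.8], [273.3, 187.0], [268.0, 209.1]]
[[-30.1, -3.5], [28.1, -2.9], [27.6, -37.7], [-30.5, -37.9]] [ -1.2 -20.5]
time_s: 14.25
ee_pos: [593.7, -337.4, 60.9]
ee_rot: [179.8, 0.0, 65.1]
force: [0.0, 0.4, 0.4]
gripper_width: 90.2
gripper_force: 0.0
 now [ 593.7 -337.4   60.9] [179.8   0.   65.1] J6 -6.0 | d(tool now) [ 0.1 -1.   1.9] rv [0.2 0.  0.1] | d(tool goal) [ 0.1 -1.   1.9]
```

```bash
echo '[{"xyz": [0,0,1.5]},{},{},{},{},{},{}]' > path.dat && python3 drive.py path.dat 0 25;  echo '[{"xyz": [0,0,-30]},{"xyz": [0,0,-40],"rotvec": [0,0,-7]},{"xyz": [0,0,-40],"rotvec": [0,0,-7]},{"xyz": [0,0,-35]},{"xyz": [0,0,-10]},{}]' > path.dat && python3 drive.py path.dat
python3 -c "
from h import *
go(cl(-1,-58,210),[180,0,79])"
```

```text
time_s: 14.95
ee_pos: [593.0, -337.0, 57.7]
ee_rot: [180.0, 0.0, 65.0]
force: [0.3, -0.3, 0.6]
gripper_width: 57.9
gripper_force: 25.0
time_s: 15.55
ee_pos: [593.0, -337.0, 213.4]
ee_rot: [179.9, 0.0, 79.0]
force: [-0.9, -0.1, -2.8]
gripper_width: 57.8
gripper_force: 25.0
 now [ 593.  -337.   213.4] [179.9   0.   79. ] J6 -20.0 | d(tool now) [354.3 -35.1   3.1] rv [0.1 0.  0. ] | d(tool goal) [354.3 -35.2   3.4]
```

```bash
echo '[{"xyz": [44.3,-4.4,0]},{"xyz": [44.3,-4.4,0]},{"xyz": [44.3,-4.4,0]},{"xyz": [44.3,-4.4,0]},{"xyz": [44.3,-4.4,0]},{"xyz": [44.3,-4.4,0]},{"xyz": [44.3,-4.4,0]},{"xyz": [44.3,-4.4,0]}]' > path.dat && python3 drive.py path.dat;echo '[{"xyz": [0,0,35]},{"xyz": [0,0,15]},{},{},{}]' > path.dat && python3 drive.py path.dat
python3 -c "
from h import *
go(cl(-1,-58,98),[180,0,79])"
```

```text
time_s: 16.35
ee_pos: [624.0, 19.5, 209.0]
ee_rot: [-179.7, 0.1, 79.0]
force: [1.1, -0.3, -2.1]
gripper_width: 58.0
gripper_force: 25.0
time_s: 16.85
ee_pos: [626.7, 17.1, 161.9]
ee_rot: [179.8, 0.0, 79.0]
force: [2.4, -2.0, 6.0]
gripper_width: 57.9
gripper_force: 25.0
 now [626.7  17.1 161.9] [179.8   0.   79. ] J6 12.0 | d(tool now) [ 0.3 -0.9 63.9] rv [0.2 0.  0. ] | d(tool goal) [ 0.2 -0.7 63.9]
```

```bash
echo '[{},{},{}]' > path.dat && python3 drive.py path.dat; echo '[{"xyz": [0.2,-0.8,20]},{"xyz": [0,0,15]},{},{}]' > path.dat && python3 drive.py path.dat
python3 -c "
from h import *
go(cl(-1,-58,98),[180,0,79])"
```

```text
time_s: 17.15
ee_pos: [626.7, 17.1, 161.9]
ee_rot: [179.8, 0.0, 79.0]
force: [2.3, -2.4, 5.1]
gripper_width: 57.9
gripper_force: 25.0
time_s: 17.55
ee_pos: [625.5, 15.2, 126.4]
ee_rot: [179.9, 0.3, 79.0]
force: [2.2, -8.5, 4.2]
gripper_width: 57.8
gripper_force: 25.0
 now [625.5  15.2 126.4] [179.9   0.3  79. ] J6 12.0 | d(tool now) [ 2.4  0.  28.4] rv [0.1 0.3 0. ] | d(tool goal) [ 2.3  0.1 28.4]
```

Run:
```python
from h import *
t=env.grab_frame("top");s=env.grab_frame("side")
crop("top",240,170,80,80,5,"pics/e1.png",t);crop("side",225,160,80,80,5,"pics/e2.png",s)
a=cv2.imread("pics/e1.png");b=cv2.imread("pics/e2.png");cv2.imwrite("pics/g.png",np.hstack([a,b]))
```

```text
(no output)
```

View pics/g.png

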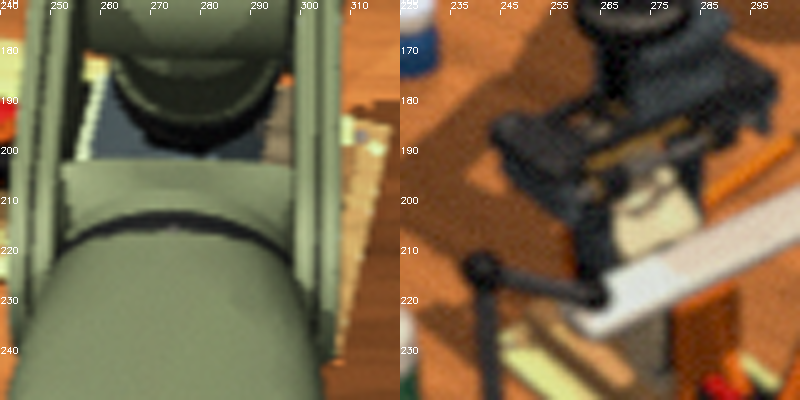

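Contact is unclear here because the view is mostly hidden: A's cavity face shows at side (265–285,195–210), and it may be rubbing on B. I'll raise it clear and inspect both.

```bash
echo '[{"xyz": [-3,0,-20]},{"xyz": [0,0,-30]},{"xyz": [0,0,-40]},{},{},{}]' > path.dat && python3 drive.py path.dat; echo '[{"xyz": [-40,0,0]},{"xyz": [-40,0,0]},{"xyz": [-40,0,0]},{},{}]' > path.dat && python3 drive.py path.dat
python3 - <<'E'
from h import *
t=env.grab_frame("top");s=env.grab_frame("side");cv2.imwrite("pics/t3.png",t);cv2.imwrite("pics/s3.png",s)
crop("top",235,170,80,80,5,"pics/e1.png",t);crop("side",210,140,80,80,5,"pics/e2.png",s)
a=cv2.imread("pics/e1.png");b=cv2.imread("pics/e2.png");cv2.imwrite("pics/i.png",np.hstack([a,b]))
E
```

```text
time_s: 18.25
ee_pos: [622.6, 15.2, 214.2]
ee_rot: [-179.6, 0.1, 79.0]
force: [-0.1, -0.3, -2.6]
gripper_width: 57.7
gripper_force: 25.0
time_s: 18.75
ee_pos: [600.4, -103.1, 215.3]
ee_rot: [-179.8, -0.0, 78.9]
force: [0.5, 0.3, -2.1]
gripper_width: 57.5
gripper_force: 25.0
```

View pics/i.png

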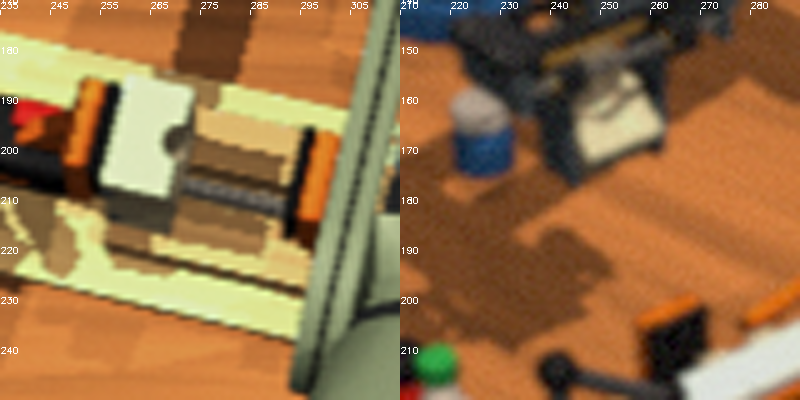

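Ten pictures are viewed, so I go on numerically. Picture i shows B still standing correctly at (255–273,184–209). A, at side (245–262,155–172), looks tilted in the fingers. I'll work out its angle from mask corners.

Run:
```python
from h import *
s=cv2.imread("pics/s3.png");x0,y0,x1,y1=236,145,272,185
for i in range(y0+5,y1-4,2):
    print(i,' '.join('%02x%02x'%(int(s[i,j,2]),int(s[i,j,0])) for j in range(240,272,2)))
st=env.state();R=rot(st['ee_rot']);p=st['ee_pos']
# tool: x=clamp+y ; block local (a along tool y, u along tool x(front), w up=-tool z)
for th in (0,60,90,120,150):
    c,q=np.cos(np.radians(th)),np.sin(np.radians(th));o=[]
    for u,w in((17,31),(17,-59),(-17,-59),(-17,31)):
        for a in(-29,29):
            o.append(R.apply([u*c-w*q,a,-(u*q+w*c)])+p)
    print(th,'FT,FB,BB,BT (a-,a+)',proj("side",o).round(0).astype(int).tolist())
```

```text
150 5a27 6c21 772e 7a43 814d 7f57 714b 624b 5146 4e40 352f 2920 2f1c 3b14 581f 6a20
152 6a23 6024 482a 4c3b 694e 604b 5a47 5245 3129 2124 1f25 2c27 5515 6f22 711a 7422
154 472e 2b25 2625 2829 4a3c 5441 5f3f 7c57 603f 201f 1b1e 2f25 641f 7625 7423 731f
156 6c4b 3925 2120 271f 593b 6a42 6b4a a676 b480 4c3a 151a 332b 6520 6f22 6b1d 6d1e
158 422d 3021 2522 4434 6847 7a53 9261 8c5e 7d55 6746 171a 3627 6e25 7323 7325 6f22
160 241e 1619 3f2e 6446 815a b281 b27a 9067 c088 c48d 5642 4133 7424 7522 7525 8e27
162 2424 2028 4c37 9563 bb81 a479 976a c191 dfa4 db9b a876 4d3c 6f27 7c22 a732 c63b
164 1c25 1b24 4732 b280 c98c bb85 cd94 dda7 ddaa dea5 d99d 8463 9034 b02e c435 c938
166 1822 2227 5046 c089 dda0 dc9d dd9d dfa3 db9f d79c bc89 885e c341 cf3d cb39 ca3f
168 2223 2b32 4037 af81 dc9f dfa0 e1a2 cf95 a979 7e59 4834 6433 c33c cd3f d043 cb36
170 171d 292b 3031 7a59 d39a c08b 9d70 6d4d 5c2f 7834 6d27 9335 cd3f ce3d ce3c cc40
172 2528 1723 3238 4a35 724f 553e 5b2b 9e34 be3b c838 c73c c639 d240 ce3b d43f cf3e
174 5123 2a25 2b32 3b2b 5228 712a 962b c539 d03d d042 d03d cc3d cd41 cc3e cf3a ce3a
176 7319 6025 3932 5f29 912a a932 b738 bc3a c13d be34 c83b d03c d03c d341 d040 d341
178 7625 791b 9130 b837 bf39 b73b b439 b437 b738 b636 b931 c038 cc3f cf3f d341 cd3d
180 8026 a634 cb3c d23f d143 c93c c037 b32e b136 b334 b43a b93e be3e c039 c93c ce3d
0 FT,FB,BB,BT (a-,a+) [[260, 159], [246, 165], [262, 182], [247, 188], [256, 178], [242, 184], [254, 155], [240, 161]]
60 FT,FB,BB,BT (a-,a+) [[254, 155], [239, 161], [269, 176], [254, 182], [266, 182], [251, 188], [252, 161], [237, 166]]
90 FT,FB,BB,BT (a-,a+) [[252, 157], [238, 163], [268, 168], [253, 174], [268, 177], [254, 183], [253, 166], [238, 171]]
120 FT,FB,BB,BT (a-,a+) [[252, 161], [237, 167], [265, 158], [250, 164], [268, 168], [253, 175], [255, 170], [241, 176]]
150 FT,FB,BB,BT (a-,a+) [[253, 166], [239, 172], [259, 151], [245, 157], [265, 159], [250, 165], [258, 174], [244, 180]]
```

```bash
echo '[{"rotvec": [0,0,-7.9]},{"rotvec": [0,0,-7.9]},{"rotvec": [0,0,-7.9]},{"rotvec": [0,0,-7.9]},{"rotvec": [0,0,-7.9]},{"rotvec": [0,0,-7.9]},{"rotvec": [0,0,-7.9]},{"rotvec": [0,0,-7.9]}]' > path.dat && python3 drive.py path.dat - 40 | tail -1; echo '[{"rotvec": [0,0,-7.9]},{"rotvec": [0,0,-7.9]},{}]' > path.dat && python3 drive.py path.dat 
python3 -c "
from h import *
go(np.array([450,-185,150]),[180,0,158])"
```

```text
gripper_force: 40.0
time_s: 19.95
ee_pos: [601.5, -101.2, 216.9]
ee_rot: [-180.0, -0.1, 158.1]
force: [-0.5, 1.2, -2.7]
gripper_width: 57.9
gripper_force: 40.0
 now [ 601.5 -101.2  216.9] [-1.800e+02 -1.000e-01  1.581e+02] J6 -79.0 | d(tool now) [ 109.2 -134.2   67. ] rv [-0.  -0.1  0.1] | d(tool goal) [ 109.  -134.5   66.9]
```

```bash
echo '[{"xyz": [27.3,-33.6,14]},{"xyz": [27.3,-33.6,14]},{"xyz": [27.3,-33.6,14]},{"xyz": [27.3,-33.6,14]},{"rotvec": [0,7.5,0]},{"rotvec": [0,7.5,0]},{"rotvec": [0,7.5,0]},{"rotvec": [0,7.5,0]}]' > path.dat && python3 drive.py path.dat ; echo '[{"rotvec": [0,7.5,0]},{"rotvec": [0,7.5,0]},{},{}]' > path.dat && python3 drive.py path.dat
python3 - <<'E'
from h import *
st=env.state();R=rot(st['ee_rot']);p=st['ee_pos'];print(st['qpos'].round(0),R.as_matrix().round(2).tolist())
for n in("side","top"):
    s=env.grab_frame(n);cv2.imwrite(f"pics/{n}4.png",s)
    c=proj(n,p)[0];x,y=c.astype(int)
    m=cv2.inRange(cv2.cvtColor(s,cv2.COLOR_BGR2HSV),(12,20,170),(95,125,255));w=np.zeros_like(m);w[y-45:y+45,x-45:x+45]=m[y-45:y+45,x-45:x+45]
    for k in cv2.findContours(w,0,2)[0]:
        if cv2.contourArea(k)>25:print(n,c.round(),cv2.contourArea(k),cv2.approxPolyDP(k,1.5,True).reshape(-1,2).tolist())
E
```

```text
time_s: 20.75
ee_pos: [450.9, -186.1, 162.0]
ee_rot: [-179.9, -30.1, 157.9]
force: [0.5, 0.5, -3.6]
gripper_width: 57.9
gripper_force: 40.0
time_s: 21.15
ee_pos: [450.3, -186.0, 160.6]
ee_rot: [-179.9, -44.9, 157.9]
force: [-1.0, 1.2, -2.0]
gripper_width: 57.7
gripper_force: 40.0
[-23.  37.  82.  -1. 106. -91.] [[-0.66, 0.37, -0.66], [0.27, 0.93, 0.26], [0.71, -0.0, -0.71]]
top [362. 272.] 725.5 [[329, 303], [329, 306], [332, 305], [352, 316], [390, 316], [373, 308], [374, 306], [371, 308], [370, 305], [340, 292], [339, 289], [336, 289]]
top [362. 272.] 242.5 [[317, 278], [316, 299], [323, 303], [332, 284], [322, 282]]
```

```bash
echo '[{"xyz": [-28,0,28]},{"xyz": [-28,0,28]},{"xyz": [-25,0,25]},{"xyz": [-8,0,8]},{},{},{}]' > path.dat && python3 drive.py path.dat; echo '[{"xyz": [-2,0,2]},{},{}]' > path.dat && python3 drive.py path.dat ;echo '[{"xyz": [-1.5,0,1.5]},{},{}]' > path.dat && python3 drive.py path.dat
```

```text
time_s: 21.95
ee_pos: [450.9, -186.8, 37.6]
ee_rot: [-180.0, -44.8, 158.0]
force: [0.7, -0.9, -1.7]
gripper_width: 57.9
gripper_force: 40.0
time_s: 22.25
ee_pos: [450.0, -186.5, 33.2]
ee_rot: [-180.0, -45.0, 158.0]
force: [0.0, 0.2, -1.7]
gripper_width: 58.2
gripper_force: 40.0
time_s: 22.55
ee_pos: [449.9, -186.4, 30.6]
ee_rot: [-180.0, -45.0, 158.0]
force: [-0.8, -0.4, -2.1]
gripper_width: 58.0
gripper_force: 40.0
```

```bash
echo '[{"xyz": [-1.5,0,1.5]},{},{}]' > path.dat && python3 drive.py path.dat|sed -n '2p;4p' ;echo '[{"xyz": [-1.5,0,1.5]},{},{}]' > path.dat && python3 drive.py path.dat|sed -n '2p;4p';echo '[{"xyz": [-1,0,1]},{},{}]' > path.dat && python3 drive.py path.dat|sed -n '2p;4p'
```

```text
ee_pos: [449.9, -186.4, 28.5]
force: [0.4, 0.1, -2.1]
ee_pos: [449.9, -186.4, 26.4]
force: [0.2, 0.0, -1.3]
ee_pos: [449.9, -186.5, 25.4]
force: [0.4, -0.5, -1.0]
```

```bash
echo '[{"xyz": [-1,0,1]},{},{}]' > path.dat && python3 drive.py path.dat|sed -n '2p;4p' ;echo '[{"xyz": [-1,0,1]},{},{}]' > path.dat && python3 drive.py path.dat|sed -n '2p;4p';echo '[{"xyz": [-1,0,1]},{},{}]' > path.dat && python3 drive.py path.dat|sed -n '2p;4p'
```

```text
ee_pos: [449.9, -186.4, 24.9]
force: [1.2, 0.2, 7.0]
ee_pos: [449.9, -186.5, 24.6]
force: [2.0, -1.0, 10.1]
ee_pos: [449.9, -186.5, 24.4]
force: [1.7, -2.1, 16.6]
```

```bash
echo '[{"xyz": [1.5,0,-1.5]},{},{},{},{}]' > path.dat && python3 drive.py path.dat 90; echo '[{"xyz": [0,0,-40]},{"xyz": [0,0,-40]},{"xyz": [28,0,-28]},{"xyz": [28,0,-28]},{"xyz": [28,0,-28]},{"xyz": [28,0,-28]},{}]' > path.dat && python3 drive.py path.dat; echo '[{"xyz": [40,0,0]},{"xyz": [40,0,0]},{"xyz": [40,0,0]},{}]' > path.dat && python3 drive.py path.dat
python3 - <<'E'
from h import *
for n in("side","top"):
    s=env.grab_frame(n);cv2.imwrite(f"pics/{n}5.png",s)
    x,y=proj(n,[450,-186,20])[0].astype(int);print(n,x,y)
    m=cv2.inRange(cv2.cvtColor(s,cv2.COLOR_BGR2HSV),(12,10,150),(95,125,255));w=np.zeros_like(m);w[y-40:y+40,x-40:x+40]=m[y-40:y+40,x-40:x+40]
    for k in cv2.findContours(w,0,2)[0]:
        if cv2.contourArea(k)>25:print(n,cv2.contourArea(k),cv2.approxPolyDP(k,1.2,True).reshape(-1,2).tolist(),cv2.boxPoints(cv2.minAreaRect(k)).round(1).tolist())
E
```

```text
time_s: 24.85
ee_pos: [449.3, -186.3, 24.8]
ee_rot: [-180.0, -45.1, 158.0]
force: [0.9, -0.0, 7.3]
gripper_width: 89.7
gripper_force: 4.0
time_s: 25.55
ee_pos: [503.4, -208.0, 243.1]
ee_rot: [-180.0, -44.5, 158.0]
force: [0.7, 0.4, -0.7]
gripper_width: 90.4
gripper_force: 0.0
time_s: 25.95
ee_pos: [421.8, -175.0, 326.5]
ee_rot: [-180.0, -44.7, 158.0]
force: [0.4, -0.5, 1.1]
gripper_width: 89.9
gripper_force: 0.0
side 265 188
side 446.5 [[304, 197], [287, 205], [282, 205], [278, 209], [272, 210], [267, 215], [267, 223], [260, 223], [260, 226], [257, 223], [261, 227], [264, 227], [296, 211], [297, 212], [298, 210], [299, 211], [304, 207]] [[254.60000610351562, 217.89999389648438], [303.1000061035156, 195.10000610351562], [308.5, 206.60000610351562], [260.0, 229.39999389648438]]
side 330.0 [[268, 181], [263, 180], [245, 186], [252, 195], [253, 200], [254, 197], [260, 198], [267, 196], [267, 193], [272, 194], [272, 186]] [[244.5, 185.5], [269.5, 177.8000030517578], [274.3999938964844, 193.8000030517578], [249.5, 201.5]]
top 354 278
top 3087.5 [[393, 238], [374, 238], [371, 241], [372, 242], [367, 247], [364, 254], [365, 255], [357, 267], [342, 303], [342, 308], [340, 309], [341, 310], [337, 317], [393, 317]] [[337.0, 238.0], [393.0, 238.0], [393.0, 317.0], [337.0, 317.0]]
```

```bash
echo '[{"xyz": [0,45,0]},{"xyz": [0,45,0]},{"xyz": [0,45,0]},{"xyz": [0,45,0]},{"xyz": [0,45,0]},{}]' > path.dat && python3 drive.py path.dat
cat > m.py <<'E'
from h import *
t=env.grab_frame("top");s=env.grab_frame("side");cv2.imwrite("pics/tm.png",t);cv2.imwrite("pics/sm.png",s)
for n,i in(("top",t),("side",s)):
    m=cv2.inRange(cv2.cvtColor(i,cv2.COLOR_BGR2HSV),(12,10,185 if n=="top" else 150),(95,125,255));w=np.zeros_like(m);x,y=proj(n,[470,-195,20])[0].astype(int);r=42 if n=="top" else 32;w[y-r:y+r,x-r:x+r]=m[y-r:y+r,x-r:x+r]
    for k in cv2.findContours(w,0,1)[0]:
        if cv2.contourArea(k)>80:
            b=cv2.boxPoints(cv2.minAreaRect(k));print(n,cv2.contourArea(k),cv2.approxPolyDP(k,1.2,True).reshape(-1,2).tolist())
            for z in (34,58,90):
                P=onz(n,b,z)[:,:2];e=P-np.roll(P,1,0);print(z,'cen',P.mean(0).round(1),'edges',np.linalg.norm(e,axis=1).round(1),'ang',np.degrees(np.arctan2(e[:,1],e[:,0])).round(1)[:2],'corners',P.round().tolist() if n=="top" else '')
E
python3 m.py
```

```text
time_s: 26.65
ee_pos: [509.6, 37.0, 319.9]
ee_rot: [179.9, -45.2, 158.4]
force: [1.0, -0.7, -0.8]
gripper_width: 89.6
gripper_force: 0.0
top 325.5 [[356, 250], [354, 253], [358, 255], [351, 258], [351, 262], [347, 267], [348, 270], [343, 279], [363, 288], [371, 265], [368, 261], [373, 260], [374, 258], [369, 256], [366, 260], [365, 265], [367, 267], [367, 272], [363, 274], [361, 278], [353, 278], [349, 274], [348, 269], [352, 263], [358, 262], [360, 252]]
34 cen [ 473.3 -195.9] edges [58.4 88.1 59.1 87.7] ang [ 69.  -22.2] corners [[443.0, -152.0], [525.0, -185.0], [503.0, -240.0], [422.0, -206.0]]
58 cen [ 470.3 -192.7] edges [57.4 86.6 58.1 86.2] ang [ 69.  -22.2] corners [[441.0, -149.0], [521.0, -182.0], [500.0, -236.0], [420.0, -203.0]]
90 cen [ 466.4 -188.3] edges [56.1 84.6 56.8 84.3] ang [ 69.  -22.2] corners [[437.0, -146.0], [516.0, -178.0], [495.0, -231.0], [417.0, -198.0]]
side 215.5 [[290, 204], [282, 205], [278, 210], [272, 210], [267, 215], [268, 220], [276, 216], [279, 217], [273, 220], [279, 220], [289, 215]]
34 cen [544.7 -28.7] edges [ 64.8 110.1  68.2 106. ] ang [-120.7  170.9] corners 
58 cen [568.4  -7.1] edges [ 63.2 107.5  66.5 103.4] ang [-120.7  170.9] corners 
90 cen [600.   21.8] edges [ 61.2 103.9  64.4 100.1] ang [-120.7  170.9] corners 
side 179.0 [[249, 185], [252, 186], [256, 184], [259, 188], [253, 188], [249, 191], [255, 191], [257, 194], [260, 191], [261, 197], [267, 196], [266, 195], [268, 193], [270, 195], [272, 194], [272, 189], [270, 192], [265, 190], [267, 187], [271, 186], [267, 180], [262, 180]]
34 cen [ 480.1 -182.7] edges [108.3  93.3 111.8  88.2] ang [-125.1  162.1] corners 
58 cen [ 505.3 -157.4] edges [105.7  91.  109.1  86.1] ang [-125.1  162.1] corners 
90 cen [ 539.  -123.6] edges [102.3  88.1 105.6  83.3] ang [-125.1  162.1] corners
```

```bash
python3 -c "
from h import *
go(np.array([490,-202.3,130]),[180,-45,158])"
```

```text
now [508.4  33.3 320.6] [-179.9  -45.2  158. ] J6 -70.0 | d(tool now) [-185.3 -225.2   84.5] rv [-0.2 -0.2  0. ] | d(tool goal) [-185.2 -225.4   84.4]
```

```bash
echo '[{"xyz": [-26.5,-32.2,12]},{"xyz": [-26.5,-32.2,12]},{"xyz": [-26.5,-32.2,12]},{"xyz": [-26.5,-32.2,12]},{"xyz": [-26.5,-32.2,12]},{"xyz": [-26.5,-32.2,12]},{"xyz": [-26.5,-32.2,12]},{}]' > path.dat && python3 drive.py path.dat >/dev/null; echo '[{},{}]' > path.dat && python3 drive.py path.dat|head -2; python3 -c "
from h import *
go(np.array([490,-202.3,27]),[180,-45,158])"
```

```text
time_s: 27.75
ee_pos: [490.1, -203.1, 132.7]
 now [ 490.1 -203.1  132.7] [180. -45. 158.] J6 -91.0 | d(tool now) [-74.4   0.7  75. ] rv [0. 0. 0.] | d(tool goal) [-74.4   0.7  75. ]
```

Descend, grip, lift, then turn the tool to -45 (ry -90 in total).

```bash
echo '[{"xyz": [-25,0.7,25]},{"xyz": [-25,0,25]},{"xyz": [-14,0,14]},{"xyz": [-7,0,7]},{},{},{}]' > path.dat && python3 drive.py path.dat|sed -n '2p;4p'; echo '[{"xyz": [-1.5,0,1.5]},{}]' > path.dat && python3 drive.py path.dat|sed -n '2p;4p'; echo '[{},{},{},{},{},{},{}]' > path.dat && python3 drive.py path.dat 0 40 | tail -5
```

```text
ee_pos: [491.1, -202.5, 33.2]
force: [-0.2, 0.7, -0.5]
ee_pos: [490.5, -202.5, 30.1]
force: [0.8, -0.4, 0.2]
ee_pos: [490.4, -202.5, 29.7]
ee_rot: [-180.0, -45.0, 158.0]
force: [-0.9, 0.1, -0.4]
gripper_width: 57.8
gripper_force: 40.0
```

```bash
echo '[{"xyz": [20,0,-20]},{"xyz": [28,0,-28]},{"xyz": [14,0,-14]},{"rotvec": [0,-7.5,0]},{"rotvec": [0,-7.5,0]},{"rotvec": [0,-7.5,0]},{"rotvec": [0,-7.5,0]},{"rotvec": [0,-7.5,0]}]' > path.dat && python3 drive.py path.dat|sed -n '2,4p'; echo '[{"rotvec": [0,-7.5,0]},{"rotvec": [0,-7.5,0]},{"rotvec": [0,-7.5,0]},{"rotvec": [0,-7.5,0]},{"rotvec": [0,-7.5,0]},{"rotvec": [0,-7.5,0]},{"rotvec": [0,-7.5,0]},{}]' > path.dat && python3 drive.py path.dat
python3 - <<'E'
from h import *
st=env.state();print(st['qpos'].round());p=st['ee_pos']
o=np.array([-.927,.375,0]);t=np.array([.375,.927,0]) # o: cavity (inward) dir expected
for n in("side","top"):
    s=env.grab_frame(n);cv2.imwrite(f"pics/{n}6.png",s)
    m=cv2.inRange(cv2.cvtColor(s,cv2.COLOR_BGR2HSV),(10,10,90),(95,140,255))
    x,y=proj(n,p)[0].astype(int);w=np.zeros_like(m);w[y-40:y+40,x-30:x+30]=m[y-40:y+40,x-30:x+30]
    print(n,'exp corners Tf Tb Bf Bb',proj(n,[p+o*(u-12.7)+t*a+[0,0,z] for u,z in((17,28),(-17,28),(17,-62),(-17,-62)) for a in(-29,29)]).round().astype(int).tolist())
    for k in cv2.findContours(w,0,2)[0]:
        if cv2.contourArea(k)>60:print(n,cv2.contourArea(k),cv2.approxPolyDP(k,1.2,True).reshape(-1,2).tolist())
E
```

```text
ee_pos: [490.5, -202.4, 117.7]
ee_rot: [-180.0, -7.2, 158.0]
force: [-0.0, 0.7, -2.5]
time_s: 30.95
ee_pos: [497.7, -190.6, 126.0]
ee_rot: [177.7, 34.2, 158.0]
force: [-0.2, 0.7, -1.8]
gripper_width: 57.9
gripper_force: 40.0
[ -24.   10.  130.   31.    7. -123.]
side exp corners Tf Tb Bf Bb [[252, 159], [258, 166], [243, 161], [250, 169], [253, 180], [259, 187], [245, 182], [251, 190]]
side 240.5 [[249, 157], [243, 161], [242, 164], [250, 173], [249, 176], [253, 184], [252, 186], [255, 189], [261, 186], [262, 182], [260, 179], [261, 177], [257, 179], [252, 176], [257, 164], [254, 163]]
top exp corners Tf Tb Bf Bb [[374, 259], [351, 249], [379, 246], [357, 236], [368, 264], [347, 255], [373, 252], [352, 243]]
top 105.0 [[337, 289], [343, 285], [345, 287], [343, 285], [346, 283], [348, 285], [347, 286], [348, 285], [352, 288], [351, 293], [353, 293], [354, 290], [349, 285], [349, 282], [356, 279], [363, 284], [363, 288], [361, 290], [364, 289], [363, 286], [366, 284], [373, 292], [370, 285], [359, 278], [348, 279]]
top 415.0 [[357, 236], [354, 241], [353, 248], [355, 250], [354, 252], [359, 255], [354, 256], [364, 260], [358, 256], [362, 255], [377, 262], [378, 260], [375, 261], [371, 258], [375, 257], [378, 252], [379, 245]]
```

```bash
python3 -c "
from h import *
print(proj('top',[590,-243,0]),onz('top',[(363,181),(460,214)],30).round())
go(np.array([590,-243,126]),[180,34,158])"
```

```text
[[374.74788689 227.88817529]] [[ 712. -206.   30.]
 [ 630. -462.   30.]]
 now [ 498.7 -191.3  126.4] [177.8  34.2 158.2] J6 -123.0 | d(tool now) [-85.8 -16.3  58.2] rv [2.3 0.2 0.1] | d(tool goal) [-86.  -13.7  58.5]
```

```bash
echo '[{"xyz": [-29,-5,19.5],"rotvec": [0.8,0,0]},{"xyz": [-29,-5,19.5],"rotvec": [0.8,0,0]},{"xyz": [-29,-5,19.5],"rotvec": [0.8,0,0]},{},{}]' > path.dat && python3 drive.py path.dat|sed -n '2,4p'; python3 -c "
from h import *
go(np.array([590,-243,126]),[180,45,158]);print(env.state()['qpos'].round())"
```

```text
ee_pos: [591.5, -243.4, 126.1]
ee_rot: [-179.8, 34.2, 158.2]
force: [-1.4, 0.2, -1.9]
 now [ 591.5 -243.4  126.1] [-179.8   34.2  158.2] J6 -97.0 | d(tool now) [ 1.3 -0.2 -0.8] rv [ -0.1 -10.8   0.2] | d(tool goal) [ 1.2 -0.2 -1. ]
[-24.  18. 117.   5.  11. -97.]
```

```bash
echo '[{"xyz": [-33,0,22.5]},{"xyz": [-33,0,22.5]},{"rotvec": [0,-5.4,0]},{"rotvec": [0,-5.4,0]},{},{}]' > path.dat && python3 drive.py path.dat|sed -n '2,4p'; python3 -c "
from h import *
go(np.array([660,-270,126]),[180,45,158]);print(env.state()['qpos'].round())"
```

```text
ee_pos: [667.1, -271.9, 131.0]
ee_rot: [179.5, 40.6, 158.2]
force: [-0.1, -0.2, -2.6]
 now [ 667.1 -271.9  131. ] [179.5  40.6 158.2] J6 -113.0 | d(tool now) [ 8.8 -0.8 -1. ] rv [ 0.6 -4.4  0.1] | d(tool goal) [ 8.7 -0.9 -1.6]
[ -24.   23.  111.   22.    5. -113.]
```

```bash
echo '[{"xyz": [0,-27,0],"rotvec": [0.5,0,0]},{"xyz": [0,-27,0]},{},{"xyz": [15,0,17.5]},{"xyz": [15,0,17.5]},{"xyz": [8,0,9.5]},{},{}]' > path.dat && python3 drive.py path.dat|sed -n '2,4p'; python3 -c "
from h import *
s=env.state();print(rot(s['ee_rot']).inv().apply([0,0,-1]).round(3),s['qpos'].round(),proj('top',s['ee_pos']))"
```

```text
ee_pos: [658.8, -315.2, 86.1]
ee_rot: [-179.1, 38.9, 158.2]
force: [0.2, 1.0, -1.2]
[0.628 0.012 0.778] [ -28.   28.  111.   52.    4. -146.] [[408.6163102 196.254055 ]]
```

```bash
echo '[{"rotvec": [0,4,0]},{},{}]' > path.dat && python3 drive.py path.dat|sed -n '2,4p'; python3 -c "
from h import *
go(np.array([658,-318,80]),[180,35,154]);print(env.state()['qpos'].round())"
```

```text
ee_pos: [661.9, -312.1, 87.9]
ee_rot: [-180.0, 38.0, 158.1]
force: [0.3, 0.5, -2.0]
 now [ 661.9 -312.1   87.9] [-180.    38.   158.1] J6 -134.0 | d(tool now) [ 6.  -6.9  5.3] rv [2.4 3.  3.3] | d(tool goal) [ 5.3 -7.   5.9]
[ -28.   28.  110.   40.    6. -134.]
```

```bash
echo '[{"xyz": [0,-3.5,0],"rotvec": [1.2,1.5,1.6]},{"xyz": [0,-3.5,0],"rotvec": [1.2,1.5,1.7]},{},{}]' > path.dat && python3 drive.py path.dat|sed -n '2,4p'; python3 -c "
from h import *
go(np.array([658,-318,66]),[180,35,154]);print(env.state()['qpos'].round())"
```

```text
ee_pos: [660.6, -313.6, 86.9]
ee_rot: [179.6, 36.1, 155.8]
force: [0.7, 0.8, -2.1]
 now [ 660.6 -313.6   86.9] [179.6  36.1 155.8] J6 -109.0 | d(tool now) [12.8 -5.2 16.5] rv [1.4 1.1 1.4] | d(tool goal) [12.3 -5.1 16.8]
[ -27.   28.  109.   17.    8. -109.]
```

```bash
echo '[{"xyz": [6,-3,8],"rotvec": [0.7,0.5,0.7]},{"xyz": [4.5,-2,6],"rotvec": [0.7,0.5,0.7]},{},{}]' > path.dat && python3 drive.py path.dat|sed -n '2,4p';echo '[{"xyz": [2,0,2.5]},{},{}]' > path.dat && python3 drive.py path.dat|sed -n '2p;4p'; echo '[{"xyz": [1,0,1.5]},{},{}]' > path.dat && python3 drive.py path.dat|sed -n '2p;4p'
```

```text
ee_pos: [658.3, -318.0, 69.1]
ee_rot: [180.0, 35.1, 154.0]
force: [0.0, -0.3, -2.8]
ee_pos: [658.1, -318.1, 66.1]
force: [0.7, -0.6, -2.3]
ee_pos: [659.0, -318.5, 65.7]
force: [-3.1, 0.9, 4.9]
```

```bash
echo '[{},{"xyz": [1,0,1.5]},{"xyz": [1,0,1.5]},{}]' > path.dat && python3 drive.py path.dat - 6|sed -n '2p;4,6p';echo '[{},{},{},{},{}]' > path.dat && python3 drive.py path.dat 90|sed -n '2p;4,6p'; echo '[{"xyz": [0,0,-45]},{"xyz": [0,0,-45]},{"xyz": [-20,0,-30]},{"xyz": [-20,0,-30]},{"xyz": [-20,0,-30]}]' > path.dat && python3 drive.py path.dat|sed -n '2,4p'; python3 -c "
from h import *
print(env.state()['qpos'].round(),proj('top',[660,-320,90]),proj('side',[660,-320,90]))"
```

```text
ee_pos: [660.2, -319.1, 63.0]
force: [-1.3, 1.2, 6.0]
gripper_width: 58.0
gripper_force: 6.0
ee_pos: [658.2, -318.0, 60.2]
force: [0.2, -1.0, -0.3]
gripper_width: 89.4
gripper_force: 0.0
ee_pos: [608.9, -294.0, 243.9]
ee_rot: [-180.0, 35.1, 154.0]
force: [1.3, 0.5, 0.5]
[-27.  13. 104.   1.  28. -92.] [[410.84843154 195.50501447]] [[198.08631209 184.21460907]]
```

Turn the tool vertical again (ry +35), move it clear and measure A.

```bash
echo '[{"rotvec": [0,7,0]},{"rotvec": [0,7,0]},{"rotvec": [0,7,0]},{"rotvec": [0,7,0]},{"rotvec": [0,7,0]},{"xyz": [40,0,0]},{"xyz": [40,0,0]},{}]' > path.dat && python3 drive.py path.dat|sed -n '1,3p'
cat > m2.py <<'E'
from h import *
t=env.grab_frame("top");s=env.grab_frame("side");cv2.imwrite("pics/tm.png",t);cv2.imwrite("pics/sm.png",s)
for n,i,lo in(("top",t,(25,0,185)),("side",s,(12,10,90))):
    m=cv2.inRange(cv2.cvtColor(i,cv2.COLOR_BGR2HSV),lo,(95,120,255));w=np.zeros_like(m);x,y=proj(n,[660,-320,60])[0].astype(int);r=28;w[y-r:y+r,x-r:x+r]=m[y-r:y+r,x-r:x+r]
    for k in cv2.findContours(w,0,1)[0]:
        if cv2.contourArea(k)>50:
            b=cv2.boxPoints(cv2.minAreaRect(k));print(n,cv2.contourArea(k),b.round(1).tolist(),cv2.approxPolyDP(k,1.2,True).reshape(-1,2).tolist())
            if n=="top":
                P=onz(n,b,90)[:,:2];e=P-np.roll(P,1,0);print('cen',P.mean(0).round(1),'edges',np.linalg.norm(e,axis=1).round(1),'ang',np.degrees(np.arctan2(e[:,1],e[:,0])).round(1)[:2])
E
python3 m2.py
```

```text
time_s: 36.85
ee_pos: [533.2, -257.0, 240.5]
ee_rot: [180.0, -0.3, 154.0]
side 272.5 [[191.10000610351562, 179.89999389648438], [202.6999969482422, 177.8000030517578], [208.10000610351562, 207.39999389648438], [196.5, 209.60000610351562]] [[193, 180], [192, 185], [194, 191], [196, 191], [194, 196], [198, 204], [197, 206], [199, 208], [205, 208], [207, 206], [204, 185], [200, 179]]
```

```bash
echo '[{"xyz": [0,45,0]},{"xyz": [0,45,0]},{"xyz": [0,45,0]},{}]' > path.dat && python3 drive.py path.dat|sed -n '1,3p';python3 m2.py
```

```text
time_s: 37.35
ee_pos: [599.9, -133.6, 242.5]
ee_rot: [179.8, 0.2, 154.3]
top 232.5 [[397.3999938964844, 196.1999969482422], [402.79998779296875, 185.39999389648438], [423.20001220703125, 195.60000610351562], [417.79998779296875, 206.39999389648438]] [[403, 186], [398, 196], [403, 199], [408, 197], [411, 199], [413, 204], [418, 206], [422, 195]]
cen [ 659.  -318.5] edges [57.2 32.4 57.4 32.2] ang [ 64.2 -25.6]
side 287.0 [[190.8000030517578, 179.5], [203.10000610351562, 176.89999389648438], [209.5, 207.0], [197.3000030517578, 209.6999969482422]] [[198, 178], [192, 181], [195, 199], [199, 208], [207, 207], [204, 191], [205, 186], [202, 180]]
side 51.0 [[171.0, 163.0], [179.0, 163.0], [179.0, 176.0], [171.0, 176.0]] [[179, 164], [177, 167], [176, 163], [171, 163], [171, 176], [173, 173], [174, 174], [175, 170], [179, 168]]
```

```bash
echo '[{"xyz": [0,-45,0]},{"xyz": [0,-45,0]},{"xyz": [0,-45,0]},{"xyz": [-44,-10,0]},{"xyz": [-44,-10,0]},{},{},{}]' > path.dat && python3 drive.py path.dat|sed -n '1,3p'; python3 -c "
from h import *
go(np.array([659,-318.5,59]),[180,0,154.3])"
```

```text
time_s: 38.25
ee_pos: [606.9, -316.0, 242.5]
ee_rot: [-180.0, 0.1, 154.0]
 now [ 606.9 -316.   242.5] [-1.80e+02  1.00e-01  1.54e+02] J6 -92.0 | d(tool now) [-47.7  20.7 183.6] rv [-0.   0.1 -0.3] | d(tool goal) [-48.   20.4 183.5]
```

```bash
echo '[{"xyz": [-24,10.3,10]},{"xyz": [-24,10.3,25],"rotvec": [0,0,-0.3]},{"xyz": [0,0,45]},{"xyz": [0,0,45]},{"xyz": [0,0,35]},{"xyz": [0,0,15]},{"xyz": [0,0,8]},{}]' > path.dat && python3 drive.py path.dat|sed -n '1,3p'; python3 -c "
from h import *
go(np.array([659,-318.5,59]),[180,0,154.3])"; echo '[{},{},{},{},{},{}]' > path.dat && python3 drive.py path.dat 0 40;  python3 -c "
from h import *
go(np.array([659,-318.5,59]),[180,0,154.3])"
```

```text
time_s: 39.05
ee_pos: [660.4, -318.4, 60.3]
ee_rot: [-180.0, 0.2, 154.3]
 now [ 660.4 -318.4   60.3] [-180.     0.2  154.3] J6 -91.0 | d(tool now) [ 1.3 -0.7  1.3] rv [-0.   0.2  0. ] | d(tool goal) [ 1.3 -0.7  1.3]
time_s: 39.65
ee_pos: [660.5, -318.7, 60.2]
ee_rot: [-180.0, 0.2, 154.3]
force: [-0.7, 0.2, 3.6]
gripper_width: 57.8
gripper_force: 40.0
 now [ 660.5 -318.7   60.2] [-180.     0.2  154.3] J6 -91.0 | d(tool now) [ 1.4 -0.5  1.2] rv [-0.   0.2  0. ] | d(tool goal) [ 1.4 -0.5  1.2]
```

```bash
echo '[{"xyz": [0,0,-35]},{"xyz": [0,0,-45],"rotvec": [0,0,8.3]},{"xyz": [0,0,-45],"rotvec": [0,0,8.4]},{"xyz": [0,0,-30],"rotvec": [0,0,8.4]},{"xyz": [0,0,-5],"rotvec": [0,0,8.4]},{"rotvec": [0,0,8.4]},{"rotvec": [0,0,8.4]},{"rotvec": [0,0,8.4]}]' > path.dat && python3 drive.py path.dat >/dev/null; echo '[{"rotvec": [0,0,8.3]},{"rotvec": [0,0,8.3]},{},{}]' > path.dat && python3 drive.py path.dat|sed -n '1,4p'; python3 -c "
from h import *
go(cl(-1,-66,215),[180,0,79])"
```

```text
time_s: 40.85
ee_pos: [659.8, -318.1, 218.7]
ee_rot: [180.0, 0.0, 79.2]
force: [0.1, 1.5, -2.7]
 now [ 659.8 -318.1  218.7] [180.    0.   79.2] J6 -16.0 | d(tool now) [315.3 -96.2   3.6] rv [0.  0.  0.2] | d(tool goal) [315.  -97.1   3.7]
```

```bash
echo '[{"xyz": [42,-13,0]},{"xyz": [42,-13,0]},{"xyz": [42,-13,0]},{"xyz": [42,-13,0]},{"xyz": [42,-13,0]},{"xyz": [42,-13,0]},{"xyz": [35,-10,0]},{"xyz": [28,-9,0],"rotvec": [0,0,0.2]}]' > path.dat && python3 drive.py path.dat >/dev/null; echo '[{},{},{}]' > path.dat && python3 drive.py path.dat|sed -n '1,4p'; python3 -c "
from h import *
go(cl(-1,-66,100),[180,0,79])"
```

```text
time_s: 41.95
ee_pos: [625.0, 8.6, 219.1]
ee_rot: [179.9, 0.1, 78.8]
force: [-0.0, 0.2, -1.8]
 now [625.    8.6 219.1] [1.799e+02 1.000e-01 7.880e+01] J6 11.0 | d(tool now) [  1.   -0.8 119.1] rv [ 0.1  0.1 -0.2] | d(tool goal) [  0.9  -0.6 119.1]
```

```bash
echo '[{"xyz": [1,-0.7,30]},{"xyz": [0,0,30]},{"xyz": [0,0,20]},{},{}]' > path.dat && python3 drive.py path.dat|sed -n '1,4p'; echo '[{"xyz": [0,0,20]},{"xyz": [0,0,12]},{},{}]' > path.dat && python3 drive.py path.dat|sed -n '1,4p'; python3 -c "
from h import *
go(cl(-1,-66,100),[180,0,79])"
```

```text
time_s: 42.45
ee_pos: [625.0, 9.5, 139.4]
ee_rot: [179.9, 0.0, 78.7]
force: [-0.1, 0.8, -1.3]
time_s: 42.85
ee_pos: [625.0, 10.3, 107.9]
ee_rot: [179.8, 0.0, 78.8]
force: [0.6, 0.5, -2.2]
 now [625.   10.3 107.9] [179.8   0.   78.8] J6 11.0 | d(tool now) [-0.8 -0.4  7.9] rv [ 0.2  0.  -0.2] | d(tool goal) [-0.8 -0.4  7.9]
```

```bash
echo '[{"xyz": [0,0,5],"rotvec": [0,0,-0.2]},{"xyz": [0,0,2.2]},{"xyz": [4,0,0]},{"xyz": [4,0,0]},{},{}]' > path.dat && python3 drive.py path.dat|sed -n '1,4p';echo '[{"xyz": [0,0,0.7]},{},{},{},{}]' > path.dat && python3 drive.py path.dat 80|sed -n '1,5p'; python3 -c "
from h import *
go(cl(0,-39.5,100),[180,0,79])"
```

```text
time_s: 43.45
ee_pos: [626.4, 18.9, 100.3]
ee_rot: [179.9, -0.0, 79.0]
force: [0.1, 0.8, -1.2]
time_s: 43.95
ee_pos: [626.1, 18.2, 99.2]
ee_rot: [179.9, 0.0, 79.0]
force: [0.1, -0.5, 0.5]
gripper_width: 79.9
 now [626.1  18.2  99.2] [179.9   0.   79. ] J6 12.0 | d(tool now) [17.7  1.1 -0.8] rv [ 0.1  0.  -0. ] | d(tool goal) [17.7  1.1 -0.8]
```

```bash
echo '[{"xyz": [9,0.5,-0.4]},{"xyz": [8.7,0.5,-0.4]},{},{}]' > path.dat && python3 drive.py path.dat |sed -n '1,4p';echo '[{},{},{},{},{}]' > path.dat && python3 drive.py path.dat 0 30|sed -n '1,6p'; python3 -c "
from h import *
go(cl(0,-39.5,100),[180,0,79])";echo '[{},{},{}]' > path.dat && python3 drive.py path.dat 88|sed -n '1,5p'; echo '[{"xyz": [0,0,-40]},{"xyz": [0,0,-45]},{"xyz": [0,0,-45]}]' > path.dat && python3 drive.py path.dat|sed -n '1,3p'; python3 -c "
from h import *
g=YAW;a=np.radians(32)
Z=np.array([-np.sin(a)*ex[0],-np.sin(a)*ex[1],np.cos(a)]);Y=np.r_[ey,0]
# tool z=-Z ; tool y = -Y or +Y
for sgn in(1,-1):
    y=sgn*Y;z=-Z;x=np.cross(y,z);R=Ro.from_matrix(np.c_[x,y,z]);print(sgn,R.as_euler('xyz',degrees=True).round(2))
    go(cl(0,102-11,25)+Z*80+Z*130,R.as_euler('xyz',degrees=True))
print(Z.round(3),cl(0,102,25)+Z*80)
"
```

```text
time_s: 44.35
ee_pos: [630.5, 36.0, 100.0]
ee_rot: [179.9, 0.0, 79.1]
force: [0.6, 1.0, 0.4]
time_s: 44.85
ee_pos: [630.2, 35.3, 100.0]
ee_rot: [179.9, 0.0, 79.0]
force: [-1.0, 0.4, 0.5]
gripper_width: 57.8
gripper_force: 30.0
 now [630.2  35.3 100. ] [179.9   0.   79. ] J6 13.0 | d(tool now) [0.2 0.3 0. ] rv [ 0.1  0.  -0. ] | d(tool goal) [0.2 0.3 0. ]
time_s: 45.15
ee_pos: [630.6, 35.5, 100.1]
ee_rot: [179.9, 0.0, 79.0]
force: [-0.3, -0.1, -0.8]
gripper_width: 78.6
time_s: 45.45
ee_pos: [630.0, 35.6, 231.2]
ee_rot: [180.0, 0.0, 79.0]
1 [180.  32. 169.]
 now [630.   35.6 231.2] [180.   0.  79.] J6 13.0 | d(tool now) [ 130.5 -110.7   28. ] rv [-25.1 -25.  -87.4] | d(tool goal) [108.8 130.4 -34.8]
-1 [180. -32. -11.]
 now [630.   35.6 231.2] [180.   0.  79.] J6 13.0 | d(tool now) [ 130.5 -110.7   28. ] rv [-25.   25.1  87.5] | d(tool goal) [-108.8 -130.4  -34.8]
[-0.52   0.101  0.848] [615.94786514 182.41504171  92.84384769]
```

```bash
echo '[{"xyz": [0,-40,0]},{"xyz": [0,-40,0]},{"xyz": [0,-40,0]},{"rotvec": [0,0,-8.2]},{"rotvec": [0,0,-8.2]},{"rotvec": [0,0,-8.2]},{"rotvec": [0,0,-8.2]},{"rotvec": [0,0,-8.2]}]' > path.dat && python3 drive.py path.dat 90 >/dev/null; echo '[{"rotvec": [0,0,-8.2]},{"rotvec": [0,0,-8.2]},{"rotvec": [0,0,-8.2]},{"rotvec": [0,0,-8.2]},{"rotvec": [0,0,-8.2]},{"rotvec": [0,0,-8]},{"rotvec": [0,-8,0]},{"rotvec": [0,-8,0]}]' > path.dat && python3 drive.py path.dat >/dev/null; echo '[{"rotvec": [0,-8,0]},{"rotvec": [0,-8,0]},{}]' > path.dat && python3 drive.py path.dat | sed -n '1,4p'
cat > tg.py <<'E'
from h import *
import sys
a=np.radians(32);Z=np.array([-np.sin(a)*ex[0],-np.sin(a)*ex[1],np.cos(a)])
def T(dy,up):return cl(0,102+dy,25)+Z*(80+up)
if __name__=='__main__':
    go(T(float(sys.argv[1]),float(sys.argv[2])),[180,32,169]);print(env.state()['qpos'].round())
E
python3 tg.py -11 110
```

```text
time_s: 47.35
ee_pos: [507.0, 58.1, 226.6]
ee_rot: [-179.7, 31.7, 169.3]
force: [-0.4, -0.7, -0.8]
 now [507.   58.1 226.6] [-179.7   31.7  169.3] J6 -49.0 | d(tool now) [ -0.5 131.9  47.2] rv [-0.1 -0.3  0.2] | d(tool goal) [  0.3 131.8  47.5]
[ 13.   1. 120. -24.  32. -49.]
```

```bash
echo '[{"xyz": [0,44,10]},{"xyz": [0,44,17],"rotvec": [0,-0.1,0]},{"xyz": [0,44,20],"rotvec": [0,-0.1,0.1]},{},{},{}]' > path.dat && python3 drive.py path.dat | sed -n '1,4p'; python3 tg.py -11 110; echo '[{"xyz": [0,0,30]},{"xyz": [0,0,25]},{},{}]' > path.dat && python3 drive.py path.dat | sed -n '1,4p'; python3 tg.py -11 0
```

```text
time_s: 47.95
ee_pos: [562.7, 182.5, 190.4]
ee_rot: [180.0, 32.3, 168.8]
force: [-0.0, -0.1, 1.1]
 now [562.7 182.5 190.4] [180.   32.3 168.8] J6 -25.0 | d(tool now) [ 7.3 -1.   0.5] rv [-0.1  0.3 -0.1] | d(tool goal) [ 7.3 -1.   0.5]
[ 27.  12. 113. -36.  34. -25.]
time_s: 48.35
ee_pos: [591.1, 176.5, 144.3]
ee_rot: [180.0, 32.3, 168.8]
force: [-0.7, -0.8, -0.1]
 now [591.1 176.5 144.3] [180.   32.3 168.8] J6 -20.0 | d(tool now) [ 7.8 -0.3 55.9] rv [-0.1  0.3 -0.2] | d(tool goal) [ 7.5 -0.4 56. ]
[ 25.  17. 114. -42.  28. -20.]
```

```bash
echo '[{"xyz": [7.5,0,0],"rotvec": [0,0.3,0]},{"xyz": [0,0,25]},{"xyz": [0,0,20]},{"xyz": [0,0,11]},{},{},{}]' > path.dat && python3 drive.py path.dat | sed -n '1,4p'; python3 tg.py 0 0
```

```text
time_s: 49.05
ee_pos: [613.9, 173.5, 93.3]
ee_rot: [179.9, 32.1, 168.9]
force: [-0.1, 0.4, -0.6]
 now [613.9 173.5  93.3] [179.9  32.1 168.9] J6 -12.0 | d(tool now) [-0.   9.1  0.6] rv [ 0.   0.1 -0.1] | d(tool goal) [-0.   9.1  0.6]
[ 23.  23. 115. -50.  23. -12.]
```

```bash
echo '[{"xyz": [0,4.6,0.3]},{"xyz": [0,4.5,0.3]},{},{}]' > path.dat && python3 drive.py path.dat | sed -n '2p;4p'; echo '[{},{},{},{},{},{},{},{}]' > path.dat && python3 drive.py path.dat 0 35;python3 tg.py 0 0
```

```text
ee_pos: [616.0, 182.4, 91.6]
force: [-0.2, -0.3, -1.4]
time_s: 50.25
ee_pos: [615.6, 181.4, 91.2]
ee_rot: [-179.9, 32.0, 168.9]
force: [-1.9, -1.0, 2.9]
gripper_width: 34.6
gripper_force: 35.2
 now [615.6 181.4  91.2] [-179.9   32.   168.9] J6 -12.0 | d(tool now) [-1.   1.1 -1.3] rv [-0.1 -0.  -0.1] | d(tool goal) [-1.   1.1 -1.3]
[ 24.  23. 114. -50.  24. -12.]
```

```bash
echo '[{},{},{},{}]' > path.dat && python3 drive.py path.dat 68 | sed -n '1p;4,6p'; echo '[{},{},{},{},{},{}]' > path.dat && python3 drive.py path.dat 0 35| sed -n '1p;4,6p'; echo '[{},{},{},{}]' > path.dat && python3 drive.py path.dat 68 | sed -n '1p;4,6p'; echo '[{},{},{},{},{},{}]' > path.dat && python3 drive.py path.dat 0 35| sed -n '1p;4,6p'
cat > jw.py <<'E'
from h import *
t=env.grab_frame("top");x0,y0,u=245,175,4;cv2.imwrite("pics/tj.png",t)
c=cv2.resize(t[y0:225,x0:312],None,fx=u,fy=u,interpolation=cv2.INTER_CUBIC);h=cv2.cvtColor(c,cv2.COLOR_BGR2HSV)
for tag,lo,hi,z in(("orange",(5,180,170),(18,255,255),120),("cream",(25,0,190),(95,70,255),130)):
    m=cv2.inRange(h,lo,hi)
    for k in cv2.findContours(m,0,1)[0]:
        if cv2.contourArea(k)<25*16:continue
        b=(cv2.boxPoints(cv2.minAreaRect(k))+.5)/u-.5+[x0,y0];d=onz("top",b,z)[:,:2]-ORG;L=np.c_[d@ex,d@ey]
        print(tag,L.round(1).tolist(),'mean',L.mean(0).round(1))
E
python3 jw.py
```

```text
time_s: 50.65
force: [-1.7, -1.2, -0.7]
gripper_width: 63.8
gripper_force: 1.3
time_s: 51.25
force: [1.1, -5.6, -1.2]
gripper_width: 34.8
gripper_force: 34.9
time_s: 51.65
force: [0.7, -2.6, -1.0]
gripper_width: 64.1
gripper_force: 0.9
time_s: 52.25
force: [0.9, -5.1, -2.0]
gripper_width: 34.1
gripper_force: 35.1
orange [[-23.5, -77.1], [22.7, -77.7], [22.4, -90.7], [-23.8, -90.0]] mean [ -0.6 -83.9]
orange [[-22.8, 17.6], [22.5, 18.2], [22.4, 7.3], [-22.9, 6.8]] mean [-0.2 12.5]
cream [[22.2, -74.7], [35.0, -75.1], [32.1, -137.5], [19.2, -137.0]] mean [  27.1 -106.1]
cream [[-30.2, -1.8], [29.9, -0.2], [30.0, -72.7], [-29.9, -73.6]] mean [ -0.1 -37.1]
```

```bash
for i in 1; do echo '[{},{},{},{},{},{}]' > path.dat && python3 drive.py path.dat 89 | sed -n '1p;4,6p'; echo '[{},{},{},{},{},{},{},{}]' > path.dat && python3 drive.py path.dat 0 38| sed -n '1p;4,6p'; done; echo '[{},{},{},{},{},{}]' > path.dat && python3 drive.py path.dat 89 | sed -n '1p;4,6p'; python3 jw.py; echo '[{},{},{},{},{},{},{},{}]' > path.dat && python3 drive.py path.dat 0 38| sed -n '1p;4,6p';echo '[{},{},{},{},{},{}]' > path.dat && python3 drive.py path.dat 89 | sed -n '1p;4,6p'; python3 jw.py
```

```text
time_s: 52.9
force: [-0.1, -0.6, -0.5]
gripper_width: 80.0
gripper_force: 0.0
time_s: 53.7
force: [0.3, -3.9, 4.1]
gripper_width: 34.5
gripper_force: 38.6
time_s: 54.3
force: [-0.1, 0.4, 0.1]
gripper_width: 79.8
gripper_force: 0.0
orange [[-23.4, -74.0], [22.5, -74.7], [22.1, -87.2], [-23.8, -86.4]] mean [ -0.7 -80.6]
orange [[-22.7, 17.9], [22.6, 18.2], [22.3, 7.3], [-22.9, 7.1]] mean [-0.2 12.6]
cream [[22.9, -75.6], [35.9, -76.2], [31.9, -137.9], [19.0, -137.1]] mean [  27.4 -106.7]
cream [[-30.0, -1.6], [31.5, -0.2], [31.5, -72.4], [-29.9, -73.2]] mean [  0.8 -36.9]
time_s: 55.15
force: [-0.3, -1.0, 0.8]
gripper_width: 34.8
gripper_force: 38.6
time_s: 55.75
force: [-0.0, 0.9, -0.2]
gripper_width: 80.0
gripper_force: 0.0
orange [[-23.5, -74.1], [22.5, -74.7], [22.1, -87.2], [-23.8, -86.5]] mean [ -0.7 -80.6]
orange [[-22.7, 18.1], [22.6, 18.3], [22.3, 7.3], [-22.9, 7.1]] mean [-0.2 12.7]
cream [[23.1, -74.2], [35.6, -74.7], [31.9, -137.6], [19.4, -137.0]] mean [  27.5 -105.9]
cream [[-30.1, -1.6], [31.5, -0.2], [31.5, -72.4], [-30.0, -73.2]] mean [  0.7 -36.9]
```

```bash
echo '[{},{},{},{},{},{},{},{}]' > path.dat && python3 drive.py path.dat 0 40| sed -n '1p;4,6p';echo '[{},{},{},{},{},{},{"xyz": [0,-5,0]},{"xyz": [0,-4.5,0]}]' > path.dat && python3 drive.py path.dat 91 | sed -n '1p;4,6p'; echo '[{},{"xyz": [0,0,-20]},{"xyz": [0,0,-35]},{"xyz": [0,0,-40]},{"xyz": [0,0,-40]},{"xyz": [0,0,-40]},{}]' > path.dat && python3 drive.py path.dat| sed -n '1,4p'; python3 jw.py; echo '[{"xyz": [0,-45,0]},{"xyz": [0,-45,0]},{"xyz": [0,-45,0]},{"xyz": [0,-45,0]},{}]' > path.dat && python3 drive.py path.dat| sed -n '1,4p'
```

```text
time_s: 56.6
force: [-0.1, -2.7, 1.0]
gripper_width: 34.8
gripper_force: 40.7
time_s: 57.4
force: [0.8, -0.1, -0.1]
gripper_width: 91.0
gripper_force: 0.0
time_s: 58.1
ee_pos: [523.6, 192.1, 245.6]
ee_rot: [179.5, 32.4, 168.8]
force: [1.5, 0.3, 0.4]
orange [[-23.2, -73.4], [22.5, -74.3], [22.1, -86.6], [-23.6, -85.7]] mean [ -0.6 -80. ]
orange [[-22.7, 17.9], [22.6, 18.2], [22.3, 7.3], [-22.9, 7.1]] mean [-0.2 12.6]
cream [[22.7, -74.3], [35.7, -74.9], [31.9, -137.8], [19.0, -137.1]] mean [  27.3 -106.1]
cream [[-30.2, -1.6], [31.3, -0.0], [31.5, -71.7], [-29.9, -72.6]] mean [  0.7 -36.5]
time_s: 58.65
ee_pos: [486.4, 8.4, 237.9]
ee_rot: [-179.9, 31.8, 168.4]
force: [-0.6, 0.3, -0.2]
```

```bash
python3 jw.py
python3 - <<'E'
from h import *
a=cv2.imread("pics/top0.png");b=cv2.imread("pics/tj.png")
for n,(x,y,r) in dict(cup=(83,264,20),bottle=(317,150,16),pig=(363,181,11),pow=(440,283,13),marker=(316,292,26),brush=(150,292,35),sdr=(117,203,28),ball=(460,214,14)).items():
    A=a[y-r:y+r,x-r:x+r].astype(float);B=b[y-r:y+r,x-r:x+r].astype(float)
    print(n,np.abs(A-B).mean().round(1),np.round(cv2.phaseCorrelate(A.mean(2),B.mean(2))[0],2))
E
```

```text
orange [[-23.4, -74.3], [22.3, -74.1], [22.3, -86.4], [-23.5, -86.6]] mean [ -0.6 -80.3]
orange [[-22.7, 17.7], [22.7, 18.0], [22.5, 7.3], [-22.9, 7.1]] mean [-0.1 12.5]
cream [[-30.2, -1.8], [29.4, -0.2], [29.7, -71.0], [-29.8, -71.9]] mean [ -0.2 -36.2]
cup 6.9 [0.04 0.01]
bottle 5.9 [-0.02 -0.02]
pig 3.6 [-0.03 -0.  ]
pow 5.9 [0.5 0.5]
marker 39.0 [ 1.81 -0.15]
brush 8.1 [0.06 0.04]
sdr 6.3 [-0.01  0.02]
ball 4.4 [0.05 0.03]
```

Run:
```python
from h import *
a=cv2.imread("pics/side0.png");b=env.grab_frame("side")
for n,(x,y,r) in dict(marker=(292,197,11),pow=(226,167,9)).items():
    A=a[y-r:y+r,x-r:x+r].astype(float);B=b[y-r:y+r,x-r:x+r].astype(float)
    print(n,np.abs(A-B).mean().round(1),np.round(cv2.phaseCorrelate(A.mean(2),B.mean(2))[0],2))
print(env.state()['time_s']);r=env.job_done();print(r)
```

```text
marker 21.9 [-1.46  0.14]
pow 4.7 [-0.25 -0.06]
58.75
the job is handed in; nothing more can be done
None
```

I handed the job in at 58.75 s. Both mould halves stand in the cradle with their cavities facing each other, flush and centred, and the trigger is let go. Seven squeezes were made, and the last ones brought the jaw no further. The camera estimate of the final jaw position (0.034 to 0.036) does not by itself confirm a firm grip. The first two releases may not have let the trigger spring fully back. One half tipped in the fingers on the way and had to be laid down on the bench and regrasped. I could not confirm that the marker was undisturbed: its patch differed in both camera views (possibly just the arm covering or shading it), while the other seven bench items showed no clear movement.

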